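Set up a corrosion test cell with rod specimens

TASK

Set up the corrosion test cell: scrub the inside of the empty glass jar with the jar brush, three full strokes right down to the bottom and up again, and stand the brush back upright in its drip pot. Then seat the white lid squarely on the jar and hang every specimen from the rack in the cell, each rod pushed down through its own hole in the lid until its collar rests on the lid. Do not tip the jar over, and leave the discs, the cup and the bottle alone.

Things in the scene. Friction and masses are not known exactly. Their poses are not given: they have to be found in the camera images.
- jar: empty straight-sided clear glass jar, open at the top: outside diameter 100 mm, height 110 mm, wall 5 mm (bore 90 mm), inner floor 6 mm above its underside. Loose, about 0.75 kg, round about z. Origin at the centre of its underside, z up
- lid: white round plastic lid, 116 mm across, 0.22 kg, flat on the bench at first. Above its origin (centre of its underside, z up): locating ring 84 mm across, 0-6 mm, that enters the jar's bore; plate 6-20 mm with four 15 mm ports; knob on the axis, neck 16 mm across to 30 mm, then 22 mm across to 62 mm. Seated, its origin is 104 mm above the jar's
- brush: jar brush 185 mm long, standing on its bristles. Origin at the lower end, z up the brush. 0-60 mm: bristle head 88 mm across (the outer 8 mm yields freely; stiff core 72 mm across); to 95 mm: wire stem 8 mm; 95-185 mm: round wooden handle 20 mm across. 0.10 kg; it can stand by itself
- pot: steel drip pot of the brush, fixed to the bench: open round dish 45 mm high, inner diameter 104 mm at the floor, 108 mm at the rim, inner floor 5 mm above the origin (centre of its underside)
- rack: specimen rack, fixed to the bench: aluminium plate 130 x 130 mm, its top 105 mm above the origin (centre of the underside), on four legs, with four through holes 15 mm in diameter at x, y = +-34 mm in its frame, from which the specimens hang by their collars
- disc_large: bystander: turned steel reference disc, 50 mm in diameter, 35 mm high. Origin at the centre of its underside
- disc_small: bystander: turned brass reference disc, 38 mm in diameter, 28 mm high. Origin at the centre of its underside
- cup: bystander: white plastic cup, rim 72 mm in diameter, 55 mm high. Origin at the centre of its underside
- bottle: bystander: closed white bottle, 64 mm in diameter, 150 mm high. Origin at the centre of its underside
- lid_hole0 (a point): centre of the upper mouth of a port in the lid; straight through hole 15 mm in diameter with a 1.5 mm chamfer, at x, y = +21.5, +21.5 mm from the lid's axis in the lid's frame. z = the lid's axis
- lid_hole1 (a point): centre of the upper mouth of a port in the lid; straight through hole 15 mm in diameter with a 1.5 mm chamfer, at x, y = -21.5, +21.5 mm from the lid's axis in the lid's frame. z = the lid's axis
- lid_hole2 (a point): centre of the upper mouth of a port in the lid; straight through hole 15 mm in diameter with a 1.5 mm chamfer, at x, y = -21.5, -21.5 mm from the lid's axis in the lid's frame. z = the lid's axis
- lid_hole3 (a point): centre of the upper mouth of a port in the lid; straight through hole 15 mm in diameter with a 1.5 mm chamfer, at x, y = +21.5, -21.5 mm from the lid's axis in the lid's frame. z = the lid's axis
- rod1: rod specimen, 0.13 kg, hanging by its collar in the rack at first; may be absent. Origin at the centre of its lower end, z up the rod, round about z. Steel rod 12 mm across, 0-90 mm with a hemispherical lower end; grey plastic holder: collar 28 mm across to 95 mm, grip 22 mm across to 129 mm, top flange 26 mm across to 134 mm; thin brass stud to 143 mm
- rod2: rod specimen, 0.13 kg, hanging by its collar in the rack at first; may be absent. Origin at the centre of its lower end, z up the rod, round about z. Steel rod 12 mm across, 0-90 mm with a hemispherical lower end; grey plastic holder: collar 28 mm across to 95 mm, grip 22 mm across to 129 mm, top flange 26 mm across to 134 mm; thin brass stud to 143 mm
- rod3: rod specimen, 0.13 kg, hanging by its collar in the rack at first; may be absent. Origin at the centre of its lower end, z up the rod, round about z. Steel rod 12 mm across, 0-90 mm with a hemispherical lower end; grey plastic holder: collar 28 mm across to 95 mm, grip 22 mm across to 129 mm, top flange 26 mm across to 134 mm; thin brass stud to 143 mm
- rod4: rod specimen, 0.13 kg, hanging by its collar in the rack at first; may be absent. Origin at the centre of its lower end, z up the rod, round about z. Steel rod 12 mm across, 0-90 mm with a hemispherical lower end; grey plastic holder: collar 28 mm across to 95 mm, grip 22 mm across to 129 mm, top flange 26 mm across to 134 mm; thin brass stud to 143 mm
There are look-alikes about, which are no part of the job. Leave any pink look-alike of the brush alone.

How it is judged:
On the way, in this order (a step that is already met when the one before it is completed fails the run):
1. first stroke: the brush is down at the bottom of the jar (bristle end within 15 mm of the inner floor) (horizontal distance between brush and jar below 0.025 m and angle between brush's own z axis and vertical below 0.35 rad and z of brush in the frame of jar below 0.021 m), for 0.05 s.
2. first stroke: the brush is drawn up again (bristle end 40 mm or more above the inner floor, still over or in the jar) (horizontal distance between brush and jar below 0.025 m and angle between brush's own z axis and vertical below 0.35 rad and z of brush in the frame of jar above 0.046 m), for 0.05 s.
3. second stroke: the brush is down at the bottom of the jar (bristle end within 15 mm of the inner floor) (all of step 1), for 0.05 s.
4. second stroke: the brush is drawn up again (bristle end 40 mm or more above the inner floor, still over or in the jar) (all of step 2), for 0.05 s.
5. third stroke: the brush is down at the bottom of the jar (bristle end within 15 mm of the inner floor) (all of step 3), for 0.05 s.
6. third stroke: the brush is drawn up again (bristle end 40 mm or more above the inner floor, still over or in the jar) (all of step 4), for 0.05 s.
7. the brush stands upright in its drip pot again (horizontal distance between brush and pot below 0.022 m and angle between brush's own z axis and vertical below 0.15 rad and z of brush in the frame of pot below 0.012 m), for 0.2 s.
8. the lid is seated on the jar (horizontal distance between lid and jar below 0.007 m and z of lid in the frame of jar between 0.1 and 0.107 m and angle between lid's own z axis and vertical below 0.05 rad), for 0.2 s.
At the end, for the whole second after the job is handed in: Jar upright, lid seated on it (axes within 7 mm, level within 0.05 rad); every specimen present hangs in a port of the lid, collar within 4 mm of the lid; brush upright (within 0.15 rad) on the floor of its drip pot; all released and at rest (all of step 7 and all of step 8 and angle between jar's own z axis and vertical below 0.05 rad and linear speed of each of jar, lid, rod1, rod2, rod3, rod4, brush below 0.02 m/s and z of each of rod1, rod2, rod3, rod4 in the frame of lid below -0.066 m and (horizontal distance between rod1 and lid_hole0 below 0.009 m or horizontal distance between rod1 and lid_hole1 below 0.009 m or horizontal distance between rod1 and lid_hole2 below 0.009 m or horizontal distance between rod1 and lid_hole3 below 0.009 m) and (horizontal distance between rod2 and lid_hole0 below 0.009 m or horizontal distance between rod2 and lid_hole1 below 0.009 m or horizontal distance between rod2 and lid_hole2 below 0.009 m or horizontal distance between rod2 and lid_hole3 below 0.009 m) and (horizontal distance between rod3 and lid_hole0 below 0.009 m or horizontal distance between rod3 and lid_hole1 below 0.009 m or horizontal distance between rod3 and lid_hole2 below 0.009 m or horizontal distance between rod3 and lid_hole3 below 0.009 m) and (horizontal distance between rod4 and lid_hole0 below 0.009 m or horizontal distance between rod4 and lid_hole1 below 0.009 m or horizontal distance between rod4 and lid_hole2 below 0.009 m or horizontal distance between rod4 and lid_hole3 below 0.009 m)); the robot touches nothing.
It fails at once if the jar is tipped over (more than 0.5 rad) (angle between jar's own z axis and vertical above 0.5 rad).
It fails at once if a disc, the cup or the bottle is disturbed (moved more than 25 mm) (distance of any of disc_large, disc_small, cup, bottle from where it was at the start of the episode above 0.025 m).
Of rod1, rod2, rod3, rod4 only 2 to 4 are there at a start; the rules pass over those that are not, and their reading is None.
At some moment in a run one of jar, lid may be knocked a few centimetres aside while the robot is not near it.
Once in a run the grip may slacken for a moment while it holds something.
It also fails if it takes over 210 s, if anything falls off the work surface, if the arm or the gripper's body presses on something with over 40 N, if the wrist force passes 120 N, or if a joint passes its speed limit or range.

ROBOT

A 6-joint arm with a two-finger parallel gripper is mounted at the origin on the work surface. World frame = base frame: x ahead of the robot, y to its left, z up, the work surface at z = 0. Lengths are in m, angles in rad, forces in N, time in s.
With the tool pointing down it reaches from about 0.25 to 0.725 m from the base axis. Payload 4 kg.
Tool frame: the origin (TCP) lies at the very end of the fingers, on their centre line; the grasp point (between the pads) lies 19 mm behind it; z points along the fingers, y is the line along which they close (so a half turn about z gives the same grasp; the last joint's range is limited). The gripper opens to 85 mm and grips with 20 to 120 N. Pads are 22 mm wide; open, the fingers measure 114 mm over their backs; the gripper's body (76 mm by 85 mm) begins 54 mm behind the grasp point. The pads swing forward as they close: fully open they stand 13 mm farther back than shut.
Start: joints at [-1.275, 0.241, 0.005, 1.335, 0, 1.571], TCP at [0.146, -0.478, 0.231] pointing down, gripper open.
Joint ranges: [-2.72, 2.72], [-1.05, 1.87], [-1.09, 1.28], [-1.99, 2.15], [-1.42, 1.44], [-3.14, 3.14]. Speed limits (rad/s): [2.79, 2.79, 3.14, 3.14, 3.14, 3.14].

INTERFACE

Orientations are given as a unit quaternion [x, y, z, w].
In Python, from workcell import * gives the robot as it stands. The module is installed in compiled form; this text tells all that it offers.
- The arm moves only by the tool send_rows, never from a script. Its argument "steps" is text: rows parted by semicolons, each of 7 numbers parted by spaces: the opening, from -1 (shut) to 1 (fully open), then the shift along the world's x, y, z in m, then the turn, a rotation vector about the world's x, y, z in rad. A call has exactly 5 rows; each row shifts and turns the commanded pose from where the row before left it; what a row does not reach is not made up. A row lasts 1/12 s, in which the tool goes at most 41.7 mm and 7.16 degrees, less where a joint would pass 70% of its speed; a pose out of reach is approached as far as the arm can. A call is refused whole if a number of a shift passes 0.0417 or a number of a turn 0.125, either way. A call with a gripper value outside its range is refused whole. The fingers move at their own pace and stop on an object; the grip force is fixed at half the most. Time passes only in rows, so rows that do not move let the fingers close, or fill a call up. It gives the time, the measured TCP pose, the force, the opening and the grip force at its end, in the units of the state.
- get_obs(): the state, without advancing time (a new reading comes with each control period).
- camera(name): name is "scene" or "side" or "wrist"; returns a dict with "frame" (420x560x3 uint8, red, green, blue), "range_z" (420x560 float32, m along the optical axis (not along the pixel's ray), 0 where there is no reading), "camera_matrix" (3x3 intrinsics, pixels), "k1" (the pictures are not rectified: a ray, as slopes to the right and down, at radius r is drawn at 1 + k1 r^2 times it, then the intrinsics apply), "extrinsics" (4x4, takes a point from world to camera coordinates); the wrist camera has in their place "T_tool_cam" (4x4, takes a point from camera to tool coordinates, whose origin is the TCP and whose axes are the flange's). Camera axes: x right, y down, z forward; pixel columns grow to the right and rows downward; lengths in m; the calibration is good to about 2 mm. A picture is of the moment at which its call begins: read the wrist's pose just before it.
- job_done(): hands the job in; it is judged then, once.
The state is a dict: "clock": time; "joint_pos": joint angles; "joint_vel": joint speeds; "tau": joint torques, N m; "eef_pos": TCP position; "tool_rot": TCP orientation; "ft_force": force on the tool from outside, world axes, zero at the start; "ft_torque": the same for the moment, N m; "grip_width": finger opening in m; "grasp_force": force on a finger pad.
Only numpy, scipy, OpenCV 4.12 (cv2) and the standard library are available. Lean on these libraries where they do the work, as an engineer would, in place of code of your own. Each camera call takes 0.05 s, during which the arm holds its last target. There are 200 camera calls.

## Working session

There is one attempt and no reset: what is moved stays moved. The work goes in short steps, Python scripts to look and compute and a tool call to move; the robot and the scene stay as the last step left them, time stands still between calls to the robot, and variables do not carry over. Pictures are saved under pics/ and viewed, at most 17 in all, crops included, and the job is handed in when it is done.

Besides the shell and the picture viewer there is one more tool, called as name(argument=value, ...) on one line, values as JSON. send_rows: Moves the arm, as the interface text tells. Its arguments: {"type":"object","properties":{"steps":{"type":"string"}},"required":["steps"]}

```bash
mkdir -p pics
cat > h.py <<'E'
from workcell import *
import numpy as np, cv2
from scipy.spatial.transform import Rotation as R
def cam(n):
    o=get_obs(); c=camera(n); K=np.array(c["camera_matrix"]); z=c["range_z"]
    v,u=np.mgrid[0:z.shape[0],0:z.shape[1]]
    d=np.array([c["k1"],0,0,0,0],float)
    p=cv2.undistortPoints(np.stack([u.ravel(),v.ravel()],1).astype(np.float64)[:,None],K,d)[:,0]
    P=np.c_[p*z.ravel()[:,None],z.ravel()]
    if n=="wrist":
        T=np.eye(4);T[:3,:3]=R.from_quat(o["tool_rot"]).as_matrix();T[:3,3]=o["eef_pos"]
        M=T@np.array(c["T_tool_cam"])
    else: M=np.linalg.inv(np.array(c["extrinsics"]))
    W=P@M[:3,:3].T+M[:3,3]; W[z.ravel()<=0]=np.nan
    c["W"]=W.reshape(z.shape+(3,)); c["M"]=M; c["o"]=o
    return c
def save(n,im,s=1):
    cv2.imwrite("pics/"+n,cv2.resize(im[...,::-1],None,fx=s,fy=s,interpolation=cv2.INTER_CUBIC))
E
python3 - <<'E'
from h import *
o=get_obs(); print({k:np.round(v,3) for k,v in o.items()})
for n in("scene","side"):
    c=cam(n); save(n+"0.png",c["frame"],1.4); print(n,np.round(c["M"],3).tolist(),c["camera_matrix"],c["k1"])
    np.savez(n+"0.npz",W=c["W"],f=c["frame"])
c=cam("wrist"); print(np.round(c["T_tool_cam"],3).tolist())
E
```

```text
{'clock': np.float64(0.0), 'joint_pos': array([-1.275,  0.241,  0.004,  1.335, -0.   ,  1.571]), 'joint_vel': array([ 0.   , -0.001,  0.001, -0.001, -0.001, -0.001]), 'tau': array([-0.0000e+00, -3.7232e+01,  2.5241e+01,  1.7000e-02,  0.0000e+00,
       -0.0000e+00]), 'eef_pos': array([ 0.146, -0.478,  0.23 ]), 'tool_rot': array([ 0.989,  0.147, -0.   , -0.001]), 'ft_force': array([ 0.025,  0.121, -0.194]), 'ft_torque': array([-0.029, -0.   , -0.008]), 'grasp_force': np.float64(0.0), 'grip_width': np.float64(0.086)}
scene [[-0.407, 0.75, -0.522, 1.085], [0.914, 0.33, -0.239, 0.279], [-0.007, -0.574, -0.819, 0.921], [0.0, 0.0, 0.0, 1.0]] [[492.38120737   0.         281.00569522]
 [  0.         492.38120737 202.33588726]
 [  0.           0.           1.        ]] -0.12621322050717787
side [[-0.886, -0.28, 0.37, 0.22], [-0.464, 0.536, -0.705, 0.655], [-0.001, -0.796, -0.605, 0.607], [0.0, 0.0, 0.0, 1.0]] [[382.57784388   0.         277.58443452]
 [  0.         382.57784388 210.33001798]
 [  0.           0.           1.        ]] -0.012815934229727266
[[0.0, -0.955, -0.296, 0.076], [1.0, 0.0, 0.0, 0.001], [-0.0, -0.296, 0.955, -0.142], [0.0, 0.0, 0.0, 1.0]]
```

View pics/scene0.png

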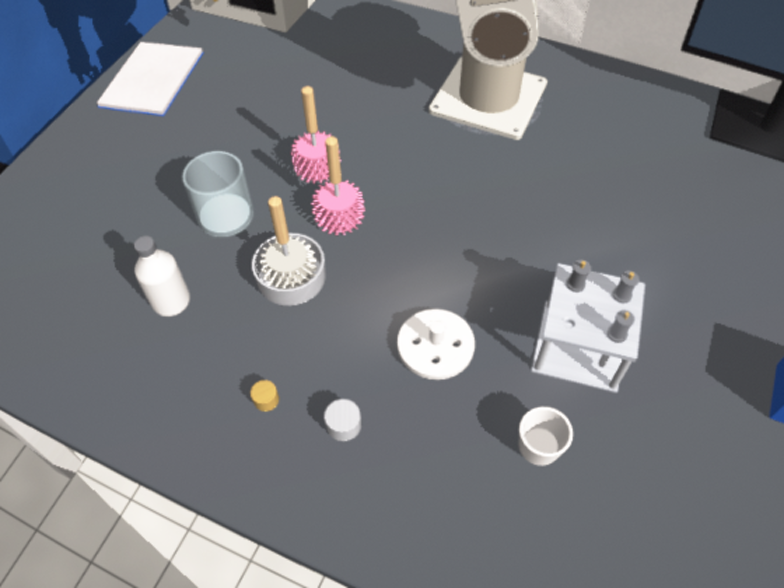

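View pics/side0.png

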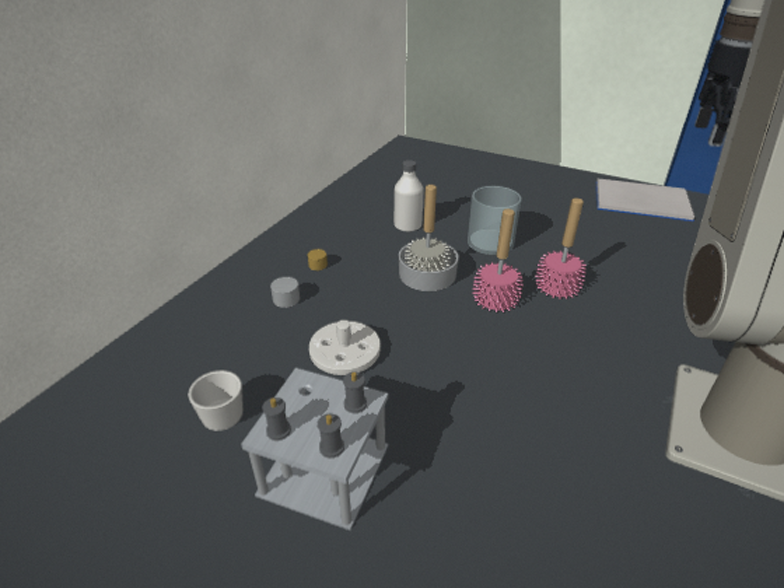

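```bash
cat >> h.py <<'E'
def circ(P):
    A=np.c_[2*P[:,:2],np.ones(len(P))]; s=np.linalg.lstsq(A,(P[:,:2]**2).sum(1),rcond=None)[0]
    return s[:2],np.sqrt(s[2]+s[:2]@s[:2])
def pts(W,box,zlo,zhi):  # box: u0,u1,v0,v1
    P=W[box[2]:box[3],box[0]:box[1]].reshape(-1,3); return P[(P[:,2]>zlo)&(P[:,2]<zhi)]
def mec(P):
    (c,r)=cv2.minEnclosingCircle(P[:,:2].astype(np.float32)); return np.round(c,4),round(r,4)
E
python3 - <<'E'
from h import *
S={n:np.load(n+"0.npz") for n in("scene","side")}
B={"scene":dict(lid=(280,345,218,272),pot=(178,234,165,218),handle=(190,208,138,172),jarbase=(140,182,138,168),jartop=(130,180,108,140),rack=(385,465,185,280),rodA=(404,424,183,210),rodB=(437,458,190,218),rodC=(433,455,220,246),bottle=(98,135,168,228),d2=(178,200,270,295),d1=(230,260,284,316),cup=(368,412,290,334),pk1=(216,230,60,105),pk2=(232,246,97,140)),
"side":dict(lid=(218,275,226,268),pot=(283,330,168,207),handle=(302,314,130,172),jarbase=(335,372,160,180),jartop=(333,373,132,160),rack=(172,280,262,375),rodA=(244,263,264,296),rodB=(225,247,294,328),rodC=(187,208,282,315))}
Z=dict(lid=(.012,.03),pot=(.038,.05),handle=(.1,.2),jarbase=(-.02,.12),jartop=(-.02,.15),rack=(.100,.110),bottle=(.02,.16),d1=(.03,.04),d2=(.02,.035),cup=(.045,.06))
for n in S:
  for k,b in B[n].items():
    lo,hi=Z.get(k,(.128,.17) if k[:3]=="rod" else (.1,.2)); W=S[n]["W"]
    P=pts(W,b,lo,hi); 
    if len(P)<5: print(n,k,len(P)); continue
    print(n,k,len(P),"med",np.round(np.median(P,0),4),"mec",mec(P),"zmax",P[:,2].max().round(4))
for n,px in(("scene",[(160,152),(153,118),(307,236)]),("side",[(350,170),(353,140)])):
  for u,v in px: print(n,u,v,S[n]["W"][v,u].round(3))
E
```

```text
scene lid 1861 med [0.5893 0.1217 0.0207] mec (array([0.5833, 0.1173]), 0.0593) zmax 0.0291
scene pot 548 med [ 0.5728 -0.1351  0.0452] mec (array([ 0.5564, -0.1476]), 0.0597) zmax 0.05
scene handle 305 med [ 0.5625 -0.1419  0.1608] mec (array([ 0.5575, -0.1455]), 0.0117) zmax 0.1949
scene jarbase 1258 med [ 0.5186 -0.2878  0.0455] mec (array([ 0.483 , -0.3156]), 0.0656) zmax 0.1157
scene jartop 1595 med [ 0.4518 -0.3499  0.0743] mec (array([ 0.4481, -0.3823]), 0.1232) zmax 0.1157
scene rack 2882 med [0.5012 0.3176 0.1058] mec (array([0.4912, 0.3216]), 0.0915) zmax 0.11
scene rodA 176 med [0.4662 0.2836 0.1492] mec (array([0.4609, 0.2835]), 0.0145) zmax 0.1611
scene rodB 188 med [0.4567 0.3509 0.1489] mec (array([0.452 , 0.3524]), 0.0146) zmax 0.1609
scene rodC 188 med [0.5239 0.3594 0.149 ] mec (array([0.52  , 0.3605]), 0.0134) zmax 0.1611
scene bottle 1296 med [ 0.687  -0.2909  0.0953] mec (array([ 0.6783, -0.3031]), 0.0324) zmax 0.1567
scene d2 281 med [ 0.7658 -0.0737  0.0292] mec (array([ 0.7645, -0.0748]), 0.0202) zmax 0.0343
scene d1 496 med [0.7544 0.0473 0.0362] mec (array([
[... 638 characters left out ...]
0313] mec (array([ 0.4302, -0.2728]), 0.1542) zmax 0.1193
side jartop 1027 med [ 0.4982 -0.3528  0.0842] mec (array([ 0.4961, -0.4475]), 0.1801) zmax 0.1101
side rack 3984 med [0.4898 0.3297 0.1034] mec (array([0.4909, 0.3236]), 0.0912) zmax 0.1099
side rodA 232 med [0.4587 0.2888 0.1467] mec (array([0.4616, 0.2843]), 0.0134) zmax 0.158
side rodB 274 med [0.4498 0.3557 0.147 ] mec (array([0.4523, 0.3518]), 0.0133) zmax 0.1579
side rodC 267 med [0.5171 0.3639 0.1466] mec (array([0.5202, 0.361 ]), 0.0132) zmax 0.1569
scene 160 152 [ 0.521 -0.286  0.063]
scene 153 118 [ 0.45  -0.346  0.084]
scene 307 236 [0.591 0.111 0.06 ]
side 350 170 [ 0.473 -0.272  0.038]
side 353 140 [ 0.5   -0.362  0.086]
```

Run:
```python
from h import *
A=[]
for n,b in(("scene",(125,190,100,175)),("side",(325,382,125,185))):
    W=np.load(n+"0.npz")["W"]; P=pts(W,b,.02,.118)
    P=P[(abs(P[:,0]-.49)<.08)&(abs(P[:,1]+.315)<.08)]
    for lo,hi in((.02,.06),(.06,.1),(.1,.118)):
        Q=P[(P[:,2]>lo)&(P[:,2]<hi)]; print(n,lo,len(Q),np.percentile(Q[:,:2],[1,50,99],axis=0).round(4).tolist(),mec(Q),circ(Q))
    A.append(P)
    im=np.load(n+"0.npz")["f"]; 
A=np.vstack(A)
# robust outer wall fit: radius 50
from scipy.optimize import least_squares
for a in A[A[:,2]>.1],A[A[:,2]<.1],A:
    f=lambda c:np.minimum(abs(np.hypot(a[:,0]-c[0],a[:,1]-c[1])-.050),abs(np.hypot(a[:,0]-c[0],a[:,1]-c[1])-.045))
    print(least_squares(f,[.485,-.316],loss="soft_l1",f_scale=.002).x,len(a))
S=np.load("scene0.npz")["f"]; T=np.load("side0.npz")["f"]
s=cv2.resize(S[40:230,120:260],(560,600*190*560//(140*760)+0)) if 0 else cv2.resize(S[50:225,125:255],(440,592)); t=cv2.resize(T[120:240,270:430][:, :],(355,266))
im=np.zeros((592,800,3),np.uint8); im[:,:440]=s; im[:266,445:]=t; save("crop_brush.png",im)
```

```text
scene 0.02 739 [[0.4386, -0.3681], [0.4929, -0.3125], [0.534, -0.2717]] (array([ 0.4855, -0.3211]), 0.0513) (array([ 0.48592871, -0.32016166]), np.float64(0.04713367522276457))
scene 0.06 936 [[0.4382, -0.3676], [0.4872, -0.3197], [0.5353, -0.2717]] (array([ 0.4871, -0.3204]), 0.052) (array([ 0.48606907, -0.31996455]), np.float64(0.047196928572530196))
scene 0.1 457 [[0.4364, -0.3686], [0.4857, -0.3219], [0.535, -0.2698]] (array([ 0.4853, -0.3216]), 0.0526) (array([ 0.48541426, -0.31962086]), np.float64(0.04762835867821982))
side 0.02 302 [[0.4354, -0.3242], [0.4837, -0.2759], [0.5304, -0.2697]] (array([ 0.4838, -0.3146]), 0.0496) (array([ 0.48520998, -0.32086417]), np.float64(0.04929571602108821))
side 0.06 617 [[0.4356, -0.3683], [0.49, -0.3103], [0.5297, -0.2696]] (array([ 0.4847, -0.3194]), 0.0513) (array([ 0.4845414 , -0.31869258]), np.float64(0.04749909901999175))
side 0.1 230 [[0.4357, -0.3695], [0.484, -0.3165], [0.5322, -0.2705]] (array([ 0.4837, -0.3209]), 0.0532) (array([ 0.48429571, -0.31913266]), np.float64(0.04731929317409576))
[ 0.48434676 -0.32081102] 687
[ 0.48557369 -0.31736852] 2594
[ 0.48533972 -0.31741045] 3281
```

View pics/crop_brush.png

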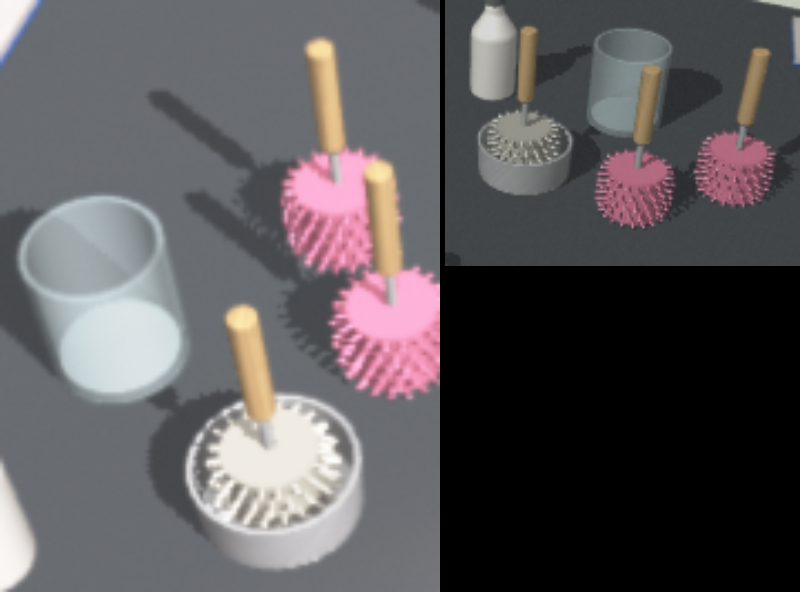

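The jar brush has three candidates: pink ones at scene px (224,110) and (240,145), and the white one in the pot at (205,188). The white one in the steel pot is the real one, and the crop confirms it. The jar is at about (0.485, -0.320), three rods hang in the rack, and one rack hole is empty.

send_rows(steps="1 0.0274 0.0222 0.003 0 0 0;1 0.0274 0.0222 0.003 0 0 0;1 0.0274 0.0222 0.003 0 0 0;1 0.0274 0.0222 0.003 0 0 0;1 0.0274 0.0222 0.003 0 0 0")

```text
clock: 0.57
eef_pos: [0.2835, -0.366, 0.2462]
tool_rot: [0.989, 0.147, -0.0, -0.0]
ft_force: [-0.6, -0.4, -0.7]
grip_width: 0.0853
grasp_force: 0.0
```

send_rows(steps="1 0.0274 0.0222 0.003 0 0 0;1 0.0274 0.0222 0.003 0 0 0;1 0.0274 0.0222 0.003 0 0 0;1 0.0274 0.0222 0.003 0 0 0;1 0.0274 0.0222 0.003 0 0 0")

```text
clock: 0.98
eef_pos: [0.4207, -0.2548, 0.2613]
tool_rot: [0.989, 0.147, -0.0, -0.0]
ft_force: [0.3, 0.3, 0.6]
grip_width: 0.0856
grasp_force: 0.0
```

send_rows(steps="0 0.0274 0.0222 0 0 0 0;0 0.0274 0.0222 0 0 0 0;0 0.0274 0.0222 0 0 0 0;0 0.0274 0.0222 0 0 0 0;0 0.0274 0.0222 0 0 0 0")

```text
clock: 1.4
eef_pos: [0.5577, -0.1438, 0.2609]
tool_rot: [0.989, 0.147, -0.0, -0.0]
ft_force: [1.0, 0.1, 0.0]
grip_width: 0.0427
grasp_force: 0.0
```

send_rows(steps="0 0 0 0 0 0 0;0 0 0 0 0 0 0;0 0 0 0 0 0 0;0 0 0 0 0 0 0;0 0 0 0 0 0 0")

```text
clock: 1.82
eef_pos: [0.5558, -0.1463, 0.2616]
tool_rot: [0.989, 0.146, -0.0, 0.0]
ft_force: [-0.2, -0.6, 0.3]
grip_width: 0.0424
grasp_force: 0.0
```

send_rows(steps="0 0.0005 0 -0.0255 0 0 0;0 0 0 -0.025 0 0 0;0 0 0 -0.025 0 0 0;0 0 0 -0.025 0 0 0;0 0 0 -0.025 0 0 0")

```text
clock: 2.23
eef_pos: [0.5565, -0.1464, 0.1354]
tool_rot: [0.989, 0.146, 0.0, 0.0]
ft_force: [0.8, -0.4, -0.0]
grip_width: 0.0425
grasp_force: 0.0
```

send_rows(steps="-1 0 0 0 0 0 0;-1 0 0 0 0 0 0;-1 0 0 0 0 0 0;-1 0 0 0 0 0 0;-1 0 0 0 0 0 0")

```text
clock: 2.65
eef_pos: [0.5584, -0.1458, 0.1378]
tool_rot: [0.989, 0.147, 0.002, 0.001]
ft_force: [0.1, -0.6, 0.1]
grip_width: 0.0189
grasp_force: 58.4
```

send_rows(steps="-1 0 0 0.025 0 0 0;-1 0 0 0.03 0 0 0;-1 0 0 0.03 0 0 0;-1 0 0 0.03 0 0 0;-1 0 0 0.02 0 0 0")

```text
clock: 3.07
eef_pos: [0.5583, -0.1455, 0.2756]
tool_rot: [0.989, 0.147, 0.003, 0.001]
ft_force: [0.3, 0.3, 0.2]
grip_width: 0.0183
grasp_force: 58.5
```

```bash
cat >> h.py <<'E'
def near(W,c,r,lo,hi):
    P=W.reshape(-1,3); return P[(np.hypot(P[:,0]-c[0],P[:,1]-c[1])<r)&(P[:,2]>lo)&(P[:,2]<hi)]
def jar(W,g=(.485,-.32)):
    for r in(.09,.065,.058,.058):
        P=near(W,g,r,.02,.118)
        if len(P)<50: return None
        g,_=circ(P)
    P=near(W,g,.06,.098,.118)
    return np.round(g,4),mec(P),len(P)
E
python3 - <<'E'
from h import *
for n in("scene","side"):
    c=cam(n); save(n+"1.png",c["frame"]); print(n,"jar",jar(c["W"])); 
    P=near(c["W"],(.556,-.146),.06,.05,.25)
    for lo in np.arange(.06,.24,.02):
        Q=P[(P[:,2]>lo)&(P[:,2]<lo+.02)]
        if len(Q)>3: print(round(lo,2),len(Q),mec(Q))
E
```

```text
scene jar (array([ 0.4859, -0.3199]), (array([ 0.4848, -0.3211]), 0.0528), 513)
0.14 126 (array([ 0.5616, -0.1451]), 0.0414)
0.16 310 (array([ 0.5614, -0.1444]), 0.0454)
0.18 279 (array([ 0.5605, -0.1447]), 0.0455)
0.2 793 (array([ 0.5599, -0.1444]), 0.0429)
0.22 29 (array([ 0.5613, -0.1437]), 0.0044)
side jar (array([ 0.4846, -0.3187]), (array([ 0.4846, -0.3193]), 0.0515), 269)
0.14 116 (array([ 0.5621, -0.144 ]), 0.0406)
0.16 269 (array([ 0.5635, -0.1441]), 0.0448)
0.18 225 (array([ 0.5636, -0.1437]), 0.0444)
0.2 348 (array([ 0.5633, -0.1454]), 0.0416)
0.22 23 (array([ 0.5612, -0.1431]), 0.004)
```

View pics/side1.png

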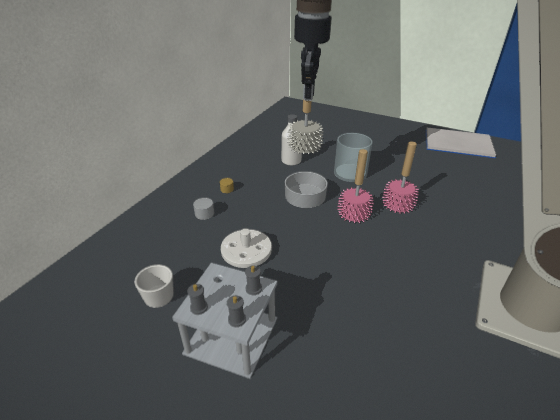

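send_rows(steps="-1 -0.0128 -0.0293 0 0 0 0;-1 -0.0128 -0.0293 0 0 0 0;-1 -0.0128 -0.0293 0 0 0 0;-1 -0.0128 -0.0293 0 0 0 0;-1 -0.0128 -0.0293 0 0 0 0")

```text
clock: 3.58
eef_pos: [0.4923, -0.2927, 0.2701]
tool_rot: [0.989, 0.148, -0.0, -0.0]
ft_force: [0.9, 0.1, -1.2]
grip_width: 0.0189
grasp_force: 58.7
```

send_rows(steps="-1 -0.0128 -0.029 0 0 0 0;-1 0 0 0 0 0 0;-1 0 0 0 0 0 0;-1 0 0 0 0 0 0;-1 0 0 0 0 0 0")

```text
clock: 4.0
eef_pos: [0.4807, -0.3198, 0.2704]
tool_rot: [0.989, 0.148, -0.0, -0.0]
ft_force: [0.4, 0.3, -1.4]
grip_width: 0.0187
grasp_force: 58.8
```

Run:
```python
from h import *
for n in("scene","side"):
    c=cam(n); print(n,"jar",jar(c["W"])); 
    P=near(c["W"],(.485,-.32),.055,.125,.25)
    for lo in np.arange(.12,.24,.02):
        Q=P[(P[:,2]>lo)&(P[:,2]<lo+.02)]
        if len(Q)>3: print(round(lo,2),len(Q),mec(Q),Q[:,2].min())
```

```text
scene jar (array([ 0.486 , -0.3198]), (array([ 0.4859, -0.3196]), 0.0506), 328)
0.14 192 (array([ 0.482 , -0.3185]), 0.0436) 0.14193385407018455
0.16 282 (array([ 0.4821, -0.3194]), 0.045) 0.16000211001764564
0.18 473 (array([ 0.4839, -0.3187]), 0.0444) 0.18014539516635797
0.2 323 (array([ 0.4826, -0.3186]), 0.0413) 0.20000017768698597
0.22 23 (array([ 0.4817, -0.3163]), 0.0076) 0.2204825458659273
side jar (array([ 0.4847, -0.3187]), (array([ 0.4851, -0.318 ]), 0.0515), 249)
0.14 201 (array([ 0.4826, -0.3154]), 0.0443) 0.14055279147238237
0.16 181 (array([ 0.4819, -0.3178]), 0.0449) 0.16016566485923572
0.18 400 (array([ 0.4824, -0.3177]), 0.0446) 0.1801145458002954
0.2 20 (array([ 0.4835, -0.3164]), 0.0041) 0.20182175998813684
0.22 28 (array([ 0.4828, -0.3161]), 0.0095) 0.22146167608716627
```

send_rows(steps="-1 0.0025 -0.0015 -0.01 0 0 0;-1 0 0 -0.03 0 0 0;-1 0 0 -0.03 0 0 0;-1 0 0 -0.03 0 0 0;-1 0 0 -0.03 0 0 0")

```text
clock: 4.52
eef_pos: [0.4833, -0.3214, 0.139]
tool_rot: [0.989, 0.148, 0.0, 0.0]
ft_force: [0.0, 0.5, -0.4]
grip_width: 0.0185
grasp_force: 58.9
```

send_rows(steps="-1 0 0 0 0 0 0;-1 0 0 0 0 0 0;-1 0 0 0 0 0 0;-1 0 0 0 0 0 0;-1 0 0 0 0 0 0")

```text
clock: 4.93
eef_pos: [0.4839, -0.3227, 0.1425]
tool_rot: [0.989, 0.147, 0.001, 0.001]
ft_force: [0.8, -0.6, -1.3]
grip_width: 0.0185
grasp_force: 59.2
```

Run:
```python
from h import *
for n in("scene","side"):
    c=cam(n); save(n+"2.png",c["frame"]); print(n,"jar",jar(c["W"])); 
    P=near(c["W"],(.485,-.32),.013,.06,.145)
    for lo in np.arange(.06,.145,.01):
        Q=P[(P[:,2]>lo)&(P[:,2]<lo+.01)]
        if len(Q)>3: print(round(lo,2),len(Q),mec(Q),Q[:,2].min())
    np.savez(n+"2.npz",W=c["W"],f=c["frame"])
a=np.load("scene2.npz")["f"][60:200,110:250]; b=np.load("side2.npz")["f"][60:200,290:430]
save("crop2.png",np.hstack([a,b]),2.8)
```

```text
scene jar (array([ 0.4874, -0.3179]), (array([ 0.4856, -0.3217]), 0.053), 445)
0.07 48 (array([ 0.485 , -0.3205]), 0.0127) 0.07119809942516642
0.08 10 (array([ 0.4877, -0.3213]), 0.0041) 0.08042700670205094
0.09 10 (array([ 0.4887, -0.3199]), 0.0034) 0.09020115915079452
0.1 9 (array([ 0.4915, -0.3193]), 0.003) 0.10070724071930792
0.11 19 (array([ 0.4899, -0.3192]), 0.0097) 0.11226553304738851
0.12 25 (array([ 0.4898, -0.3195]), 0.0093) 0.1203629195243634
0.13 29 (array([ 0.4877, -0.3208]), 0.0098) 0.13003996210840463
0.14 12 (array([ 0.4883, -0.3169]), 0.0114) 0.14042116633874702
side jar (array([ 0.4844, -0.3181]), (array([ 0.4846, -0.3203]), 0.0514), 273)
0.08 6 (array([ 0.4863, -0.3207]), 0.0046) 0.08398352719849123
0.09 9 (array([ 0.4872, -0.321 ]), 0.004) 0.09232320365531921
0.1 5 (array([ 0.488 , -0.3199]), 0.0031) 0.10019373048476676
0.11 21 (array([ 0.4857, -0.3178]), 0.0089) 0.11096125341410001
0.12 24 (array([ 0.4851, -0.319 ]), 0.0106) 0.12028295424841251
0.13 18 (array([ 0.4855, -0.3179]), 0.0088) 0.13033610680701235
```

View pics/crop2.png

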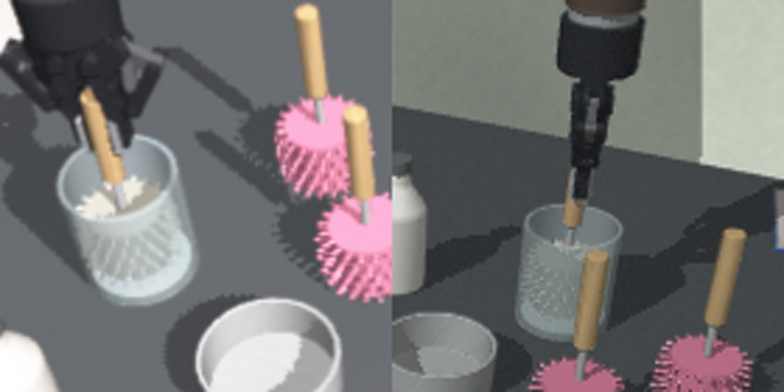

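send_rows(steps="-1 0 0 -0.003 0 0 0;-1 0 0 -0.002 0 0 0;-1 0 0 0 0 0 0;-1 0 0 0 0 0 0;-1 0 0 0 0 0 0")

```text
clock: 5.45
eef_pos: [0.4829, -0.3223, 0.1357]
tool_rot: [0.989, 0.147, -0.0, -0.0]
ft_force: [0.2, -0.4, -0.4]
grip_width: 0.0186
grasp_force: 59.2
```

send_rows(steps="-1 0 0 0.025 0 0 0;-1 0 0 0.025 0 0 0;-1 0 0 0.02 0 0 0;-1 0 0 0 0 0 0;-1 0 0 0 0 0 0")

```text
clock: 5.87
eef_pos: [0.4838, -0.3228, 0.2071]
tool_rot: [0.989, 0.147, 0.001, 0.001]
ft_force: [0.7, 0.1, -1.8]
grip_width: 0.0188
grasp_force: 58.3
```

send_rows(steps="-1 0 0 -0.02 0 0 0;-1 0 0 -0.025 0 0 0;-1 0 0 -0.025 0 0 0;-1 0 0 0 0 0 0;-1 0 0 0 0 0 0")

```text
clock: 6.28
eef_pos: [0.4813, -0.3212, 0.1333]
tool_rot: [0.989, 0.147, -0.002, -0.002]
ft_force: [0.1, 1.1, -0.1]
grip_width: 0.0184
grasp_force: 58.5
```

Run:
```python
from h import *
for n in("scene","side"):
    c=cam(n); print(n,"jar",jar(c["W"])); 
    P=near(c["W"],(.485,-.32),.03,.04,.145)
    P=P[P[:,2]<.09]; print(np.histogram(P[:,2],bins=np.arange(.04,.092,.004)))
    P=near(c["W"],(.487,-.32),.012,.095,.13); print(mec(P))
```

```text
scene jar (array([ 0.4876, -0.3184]), (array([ 0.4861, -0.3197]), 0.0519), 436)
(array([ 0,  0,  0,  0,  0,  0, 59, 85,  7,  2,  7,  4]), array([0.04 , 0.044, 0.048, 0.052, 0.056, 0.06 , 0.064, 0.068, 0.072,
       0.076, 0.08 , 0.084, 0.088]))
(array([ 0.4874, -0.3178]), 0.01)
side jar (array([ 0.4847, -0.3183]), (array([ 0.4847, -0.3202]), 0.051), 279)
(array([0, 0, 0, 0, 0, 0, 0, 0, 0, 0, 0, 3]), array([0.04 , 0.044, 0.048, 0.052, 0.056, 0.06 , 0.064, 0.068, 0.072,
       0.076, 0.08 , 0.084, 0.088]))
(array([ 0.4852, -0.3182]), 0.0107)
```

send_rows(steps="-1 0 0 0.025 0 0 0;-1 0 0 0.025 0 0 0;-1 0 0 0.02 0 0 0;-1 0 0 0 0 0 0;-1 0 0 0 0 0 0")

```text
clock: 6.8
eef_pos: [0.4838, -0.3228, 0.2075]
tool_rot: [0.989, 0.147, 0.001, 0.001]
ft_force: [0.3, -0.6, -2.0]
grip_width: 0.0187
grasp_force: 58.7
```

send_rows(steps="-1 0 0 -0.02 0 0 0;-1 0 0 -0.025 0 0 0;-1 0 0 -0.025 0 0 0;-1 0 0 0 0 0 0;-1 0 0 0 0 0 0")

```text
clock: 7.22
eef_pos: [0.4812, -0.3211, 0.1337]
tool_rot: [0.989, 0.147, -0.002, -0.002]
ft_force: [-0.7, 0.3, -0.2]
grip_width: 0.0187
grasp_force: 59.0
```

Run:
```python
from h import *
for n in("scene",):
    c=cam(n); print(n,"jar",jar(c["W"])); 
    P=near(c["W"],(.485,-.32),.03,.04,.145)
    P=P[P[:,2]<.09]; print(np.histogram(P[:,2],bins=np.arange(.04,.092,.004))[0])
    P=near(c["W"],(.487,-.32),.012,.095,.13); print(mec(P))
```

```text
scene jar (array([ 0.4876, -0.3185]), (array([ 0.4851, -0.3204]), 0.052), 441)
[  0   0   0   0   0   0   6 121  32   2   5   5]
(array([ 0.4875, -0.3175]), 0.0099)
```

send_rows(steps="-1 0 0 0.025 0 0 0;-1 0 0 0.025 0 0 0;-1 0 0 0.02 0 0 0;-1 0 0 0 0 0 0;-1 0 0 0 0 0 0")

```text
clock: 7.68
eef_pos: [0.4841, -0.323, 0.2084]
tool_rot: [0.989, 0.147, 0.002, 0.002]
ft_force: [-0.2, -0.3, -1.4]
grip_width: 0.0183
grasp_force: 58.9
```

send_rows(steps="-1 0 0 0.02 0 0 0;-1 0 0 0.025 0 0 0;-1 0 0 0.025 0 0 0;-1 0 0 0 0 0 0;-1 0.0125 0.029 0 0 0 0")

```text
clock: 8.1
eef_pos: [0.4946, -0.2974, 0.2765]
tool_rot: [0.99, 0.144, 0.0, 0.002]
ft_force: [0.8, -0.5, -1.1]
grip_width: 0.0184
grasp_force: 59.0
```

send_rows(steps="-1 0.0125 0.029 0 0 0 0;-1 0.0125 0.029 0 0 0 0;-1 0.0125 0.029 0 0 0 0;-1 0.0125 0.029 0 0 0 0;-1 0.0125 0.029 0 0 0 0")

```text
clock: 8.52
eef_pos: [0.5578, -0.1467, 0.2743]
tool_rot: [0.989, 0.147, -0.001, -0.0]
ft_force: [0.3, -0.6, -0.7]
grip_width: 0.0186
grasp_force: 59.0
```

send_rows(steps="-1 0 0 0 0 0 0;-1 0 0 0 0 0 0;-1 0 0 0 0 0 0;-1 0 0 0 0 0 0;-1 0 0 0 0 0 0")

```text
clock: 8.93
eef_pos: [0.5574, -0.1494, 0.2755]
tool_rot: [0.989, 0.146, -0.0, -0.0]
ft_force: [-0.4, 0.5, -0.5]
grip_width: 0.0184
grasp_force: 59.0
```

Run:
```python
from h import *
for n in("scene","side"):
    c=cam(n); print(n,"jar",jar(c["W"])); 
    P=near(c["W"],(.558,-.147),.06,.05,.25)
    for lo in np.arange(.12,.24,.02):
        Q=P[(P[:,2]>lo)&(P[:,2]<lo+.02)]
        if len(Q)>3: print(round(lo,2),len(Q),mec(Q),Q[:,2].min().round(3))
    P=near(c["W"],(.556,-.147),.065,.038,.05); print("pot",len(P),mec(P),circ(P))
```

```text
scene jar (array([ 0.4859, -0.32  ]), (array([ 0.4843, -0.32  ]), 0.0527), 515)
0.14 45 (array([ 0.5646, -0.1471]), 0.0415) 0.155
0.16 266 (array([ 0.5648, -0.1453]), 0.0442) 0.16
0.18 356 (array([ 0.5636, -0.1469]), 0.045) 0.18
0.2 862 (array([ 0.5636, -0.1479]), 0.0432) 0.2
0.22 30 (array([ 0.5642, -0.1468]), 0.0039) 0.221
pot 390 (array([ 0.5542, -0.1476]), 0.0599) (array([ 0.55594103, -0.14694568]), np.float64(0.05568739945160325))
side jar (array([ 0.4846, -0.3188]), (array([ 0.4854, -0.3196]), 0.0521), 276)
0.14 89 (array([ 0.5642, -0.1439]), 0.0407) 0.152
0.16 207 (array([ 0.5637, -0.1444]), 0.044) 0.16
0.18 279 (array([ 0.5636, -0.1451]), 0.0452) 0.18
0.2 373 (array([ 0.5645, -0.148 ]), 0.0428) 0.2
0.22 24 (array([ 0.5608, -0.1443]), 0.0045) 0.222
pot 219 (array([ 0.5554, -0.1475]), 0.0596) (array([ 0.5553702 , -0.14642304]), np.float64(0.05545008262520889))
```

send_rows(steps="-1 -0.008 -0.001 -0.01 0 0 0;-1 0 0 -0.035 0 0 0;-1 0 0 -0.035 0 0 0;-1 0 0 -0.035 0 0 0;-1 0 0 -0.023 0 0 0")

```text
clock: 9.45
eef_pos: [0.5479, -0.1496, 0.1346]
tool_rot: [0.989, 0.147, -0.002, -0.001]
ft_force: [0.1, 0.7, -0.5]
grip_width: 0.0188
grasp_force: 59.1
```

send_rows(steps="-1 0 0 -0.002 0 0 0;-1 0 0 -0.001 0 0 0;-1 0 0 0 0 0 0;-1 0 0 0 0 0 0;-1 0 0 0 0 0 0")

```text
clock: 9.87
eef_pos: [0.5515, -0.1498, 0.1372]
tool_rot: [0.989, 0.147, 0.002, 0.001]
ft_force: [-0.2, -1.0, -2.0]
grip_width: 0.0188
grasp_force: 59.0
```

send_rows(steps="0 0 0 0 0 0 0;0 0 0 0 0 0 0;0 0 0 0 0 0 0;0 0 0 0.01 0 0 0;0 0 0 0.03 0 0 0")

```text
clock: 10.28
eef_pos: [0.5469, -0.1484, 0.1714]
tool_rot: [0.989, 0.147, -0.004, -0.002]
ft_force: [-0.6, -0.1, -0.2]
grip_width: 0.0427
grasp_force: 0.0
```

send_rows(steps="0 0 0 0.03 0 0 0;0 0 0 0.03 0 0 0;0 0 0 0.03 0 0 0;0 0 0 0.02 0 0 0;0 0 0.04 0 0 0 0")

```text
clock: 10.7
eef_pos: [0.5524, -0.1147, 0.2911]
tool_rot: [0.99, 0.143, 0.005, 0.003]
ft_force: [0.7, 1.1, -0.7]
grip_width: 0.0428
grasp_force: 0.0
```

Run:
```python
from h import *
for n in("scene","side"):
    c=cam(n); save(n+"3.png",c["frame"]); W=c["W"]; np.savez(n+"3.npz",W=W,f=c["frame"]); print(n,"jar",jar(W)); 
    P=near(W,(.556,-.147),.06,.08,.21)
    for lo in np.arange(.10,.2,.02):
        Q=P[(P[:,2]>lo)&(P[:,2]<lo+.02)]
        if len(Q)>3: print(round(lo,2),len(Q),mec(Q),Q[:,2].max().round(3))
    P=near(W,(.5835,.1185),.1,.01,.026); print("lid",len(P),mec(P))
    P=near(W,(.5835,.1185),.06,.04,.07); print("knob",len(P),mec(P),P[:,2].max())
a=np.load("scene3.npz")["f"][210:280,275:350]; b=np.load("side3.npz")["f"][215:275,212:280]
save("crop3.png",np.hstack([cv2.resize(a,(400,373)),cv2.resize(b,(400,373))]))
```

```text
scene jar (array([ 0.4858, -0.32  ]), (array([ 0.4851, -0.3206]), 0.0521), 510)
0.1 47 (array([ 0.5605, -0.1449]), 0.01) 0.12
0.12 59 (array([ 0.5599, -0.1459]), 0.01) 0.14
0.14 60 (array([ 0.5597, -0.1455]), 0.0098) 0.16
0.16 64 (array([ 0.561 , -0.1451]), 0.01) 0.18
0.18 90 (array([ 0.5588, -0.1469]), 0.0107) 0.196
lid 1903 (array([0.5832, 0.1177]), 0.059)
knob 129 (array([0.5838, 0.1172]), 0.0114) 0.06578870852297314
side jar (array([ 0.4846, -0.3186]), (array([ 0.4834, -0.32  ]), 0.0521), 276)
0.1 49 (array([ 0.5576, -0.1447]), 0.0106) 0.119
0.12 56 (array([ 0.5585, -0.1439]), 0.0094) 0.14
0.14 57 (array([ 0.5587, -0.1456]), 0.0106) 0.16
0.16 57 (array([ 0.5575, -0.1436]), 0.0099) 0.18
0.18 42 (array([ 0.5583, -0.1447]), 0.0098) 0.189
lid 1317 (array([0.583 , 0.1204]), 0.0594)
knob 109 (array([0.5821, 0.1208]), 0.0115) 0.062329646608051736
```

View pics/scene3.png

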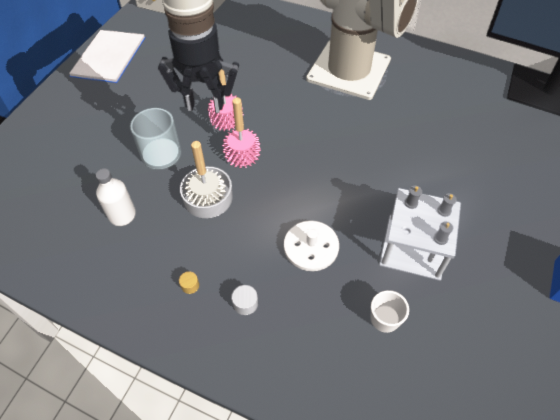

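View pics/crop3.png

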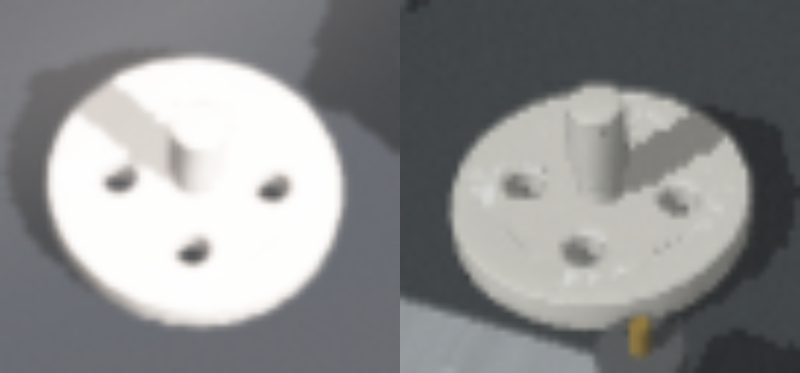

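send_rows(steps="0 0.0055 0.038 -0.02 0 0 0;0 0.0055 0.038 -0.01 0 0 0;0 0.0055 0.038 -0.01 0 0 0;0 0.0055 0.038 -0.01 0 0 0;0 0.0055 0.038 -0.01 0 0 0")

```text
clock: 11.22
eef_pos: [0.5771, 0.0808, 0.2256]
tool_rot: [0.989, 0.147, 0.0, 0.0]
ft_force: [0.3, -0.1, 0.8]
grip_width: 0.0422
grasp_force: 0.0
```

send_rows(steps="0 0.0055 0.036 -0.01 0 0 0;0 0 0 0 0 0 0;0 0 0 0 0 0 0;0 0 0 0 0 0 0;0 0 0 0 0 0 0")

```text
clock: 11.63
eef_pos: [0.5829, 0.1141, 0.2163]
tool_rot: [0.989, 0.147, 0.0, 0.0]
ft_force: [0.3, 0.4, -0.5]
grip_width: 0.0428
grasp_force: 0.0
```

```bash
cat >> h.py <<'E'
def proj_plane(c,uv,z):
    K=np.array(c["camera_matrix"]); d=np.array([c["k1"],0,0,0,0],float)
    p=cv2.undistortPoints(np.array(uv,np.float64).reshape(-1,1,2),K,d)[:,0]
    D=np.c_[p,np.ones(len(p))]@c["M"][:3,:3].T; o=c["M"][:3,3]
    return o+D*((z-o[2])/D[:,2])[:,None]
E
python3 - <<'E'
from h import *
c=cam("wrist"); W=c["W"]; save("wrist4.png",c["frame"]); print(c["o"]["eef_pos"])
P=near(W,(.583,.119),.1,.01,.026); print("lid",len(P),mec(P),np.median(P[:,2]))
P=near(W,(.583,.119),.06,.05,.07); print("knob",len(P),mec(P),P[:,2].max())
c=cam("scene"); q=proj_plane(c,[(297.5,243.4),(326.6,245.1),(311.2,256.9)],.020); print(q.round(4))
d=q[:,:2]-[.583,.1185]; print(np.degrees(np.arctan2(d[:,1],d[:,0])),np.hypot(*d.T))
E
```

```text
[0.5828976  0.11413724 0.21627544]
lid 7752 (array([0.5844, 0.1178]), 0.058) 0.01924395173110563
knob 417 (array([0.5846, 0.1176]), 0.0109) 0.0630427075822464
[[0.5933 0.0919 0.02  ]
 [0.5725 0.1497 0.02  ]
 [0.6117 0.1306 0.02  ]]
[-68.81064501 108.6416903   22.86553507] [0.02849765 0.03297597 0.03115199]
```

View pics/wrist4.png

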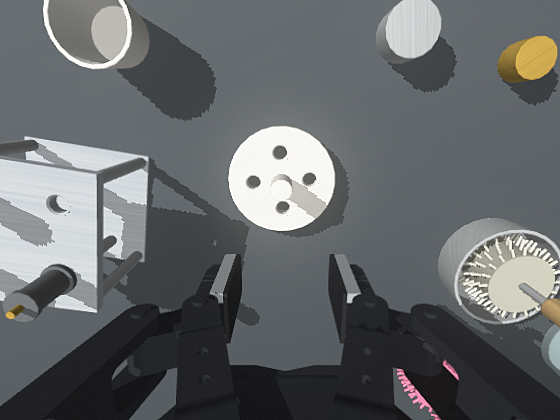

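send_rows(steps="0 0.0015 0.0037 -0.036 0 0 0;0 0 0 -0.036 0 0 0;0 0 0 -0.036 0 0 0;0 0 0 -0.036 0 0 0;0 0 0 -0.036 0 0 0")

```text
clock: 12.15
eef_pos: [0.5847, 0.1176, 0.035]
tool_rot: [0.989, 0.146, 0.001, -0.0]
ft_force: [-0.5, 0.8, -1.0]
grip_width: 0.0425
grasp_force: 0.0
```

send_rows(steps="0 0 0 -0.003 0 0 0;0 0 0 0 0 0 0;-1 0 0 0 0 0 0;-1 0 0 0 0 0 0;-1 0 0 0 0 0 0")

```text
clock: 12.57
eef_pos: [0.5868, 0.1192, 0.0359]
tool_rot: [0.989, 0.147, 0.003, -0.0]
ft_force: [-0.1, -0.7, 2.9]
grip_width: 0.0202
grasp_force: 59.0
```

send_rows(steps="-1 0 0 0 0 0 0;-1 0 0 0 0 0 0;-1 0 0 0.01 0 0 0;-1 0 0 0.03 0 0 0;-1 0 0 0.03 0 0 0")

```text
clock: 12.98
eef_pos: [0.5822, 0.1188, 0.1023]
tool_rot: [0.989, 0.147, -0.002, 0.0]
ft_force: [0.5, 0.3, -0.6]
grip_width: 0.02
grasp_force: 58.8
```

send_rows(steps="-1 0 0 0.03 0 0 0;-1 0 0 0.03 0 0 0;-1 0 0 0.03 0 0 0;-1 0 0 0.03 0 0 0;-1 0 0 0.03 0 0 0")

```text
clock: 13.4
eef_pos: [0.5835, 0.1191, 0.2548]
tool_rot: [0.989, 0.147, 0.0, -0.0]
ft_force: [1.9, 0.7, -0.8]
grip_width: 0.0201
grasp_force: 58.8
```

Run:
```python
from h import *
for n in("scene","side"):
    c=cam(n); W=c["W"]; print(n,"jar",jar(W)); 
    P=near(W,(.5845,.1178),.065,.2,.35)
    Z=P[:,2]; h=np.histogram(Z,bins=np.arange(.2,.35,.004)); print(h[0],h[1][0])
    # plane fit around top plate
    m=h[1][h[0].argmax()]; Q=P[(Z>m-.004)&(Z<m+.008)]
    A=np.c_[Q[:,:2]-[.5845,.1178],np.ones(len(Q))]; print(np.linalg.lstsq(A,Q[:,2],rcond=None)[0].round(4),mec(Q))
print(get_obs()["eef_pos"],get_obs()["grip_width"])
```

```text
scene jar (array([ 0.4859, -0.3199]), (array([ 0.4836, -0.3213]), 0.0532), 506)
[   0    0    0    0    0    0   31  120  109 1135  823    8    4   12
   25   34   41   39   45   44  118   31   21   28   24   57   63  155
   99   49   76   78   92   83   91  105  128] 0.2
[-0.0147 -0.0027  0.2396] (array([0.5798, 0.1185]), 0.0587)
side jar (array([ 0.4845, -0.3188]), (array([ 0.4828, -0.3194]), 0.0519), 273)
[  0   0   0   0   0   0   0  14 114 141 422 888  15   7  10  26  21  28
  32  36  30  46  32  28  23  12  30  49  49  44  33  45  69  58  56  61
  69] 0.2
[ 0.0099 -0.0051  0.2444] (array([0.5817, 0.1195]), 0.059)
[0.5866797  0.11966821 0.25985908] 0.02062877020576647
```

send_rows(steps="-1 0 0 0.03 0 0 0;-1 -0.0077 -0.0338 0 0 0 0;-1 -0.0077 -0.0338 0 0 0 0;-1 -0.0077 -0.0338 0 0 0 0;-1 -0.0077 -0.0338 0 0 0 0")

```text
clock: 13.92
eef_pos: [0.5522, -0.017, 0.282]
tool_rot: [0.989, 0.148, -0.001, -0.0]
ft_force: [0.4, -0.1, -2.1]
grip_width: 0.0203
grasp_force: 59.0
```

send_rows(steps="-1 -0.0077 -0.0338 0 0 0 0;-1 -0.0077 -0.0338 0 0 0 0;-1 -0.0077 -0.0338 0 0 0 0;-1 -0.0077 -0.0338 0 0 0 0;-1 -0.0077 -0.0338 0 0 0 0")

```text
clock: 14.33
eef_pos: [0.5136, -0.1863, 0.282]
tool_rot: [0.989, 0.148, -0.001, -0.0]
ft_force: [0.8, -0.2, -2.4]
grip_width: 0.0204
grasp_force: 59.0
```

send_rows(steps="-1 -0.0077 -0.0338 0 0 0 0;-1 -0.0077 -0.0338 0 0 0 0;-1 -0.0077 -0.0338 0 0 0 0;-1 -0.0077 -0.0338 0 0 0 0;-1 0 0 -0.03 0 0 0")

```text
clock: 14.75
eef_pos: [0.4846, -0.3281, 0.2575]
tool_rot: [0.99, 0.144, 0.004, 0.005]
ft_force: [2.6, -0.6, -0.7]
grip_width: 0.0202
grasp_force: 59.3
```

send_rows(steps="-1 0 0 -0.03 0 0 0;-1 0 0 -0.03 0 0 0;-1 0 0 0 0 0 0;-1 0 0 0 0 0 0;-1 0 0 0 0 0 0")

```text
clock: 15.17
eef_pos: [0.4847, -0.3205, 0.194]
tool_rot: [0.989, 0.148, 0.001, 0.0]
ft_force: [0.5, 0.1, -1.9]
grip_width: 0.0205
grasp_force: 59.3
```

```bash
cat > lidchk.py <<'E'
from h import *
print(get_obs()["eef_pos"],get_obs()["grip_width"])
for n in("scene","side"):
    c=cam(n); W=c["W"]; g=np.array([.485,-.32])
    P=near(W,g,.07,.118,.24); Z=P[:,2]; h=np.histogram(Z,bins=np.arange(.118,.24,.004)); m=h[1][h[0].argmax()]
    Q=P[(Z>m-.006)&(Z<m+.01)]; l=mec(Q)
    A=np.c_[Q[:,:2]-g,np.ones(len(Q))]; print(n,"plate z,slopes",np.linalg.lstsq(A,Q[:,2],rcond=None)[0].round(4),"lid",l,len(Q))
    for lo,hi in((.02,.06),(.06,.085),(.085,.1)):
        P=near(W,g,.075,lo,hi)
        if len(P)>20: 
            # outer wall silhouettes
            P=P[np.hypot(*(P[:,:2]-g).T)<.06]; print(" jar",lo,len(P),mec(P),circ(P))
E
python3 lidchk.py
```

```text
[ 0.48473896 -0.32052853  0.19401355] 0.020496412603136772
scene plate z,slopes [-0.0122 -0.0082  0.1792] lid (array([ 0.4818, -0.3187]), 0.0592) 1232
 jar 0.02 739 (array([ 0.4858, -0.3194]), 0.0517) (array([ 0.48596206, -0.32001193]), np.float64(0.046956404654553814))
 jar 0.06 500 (array([ 0.4859, -0.3197]), 0.051) (array([ 0.48621497, -0.32007592]), np.float64(0.04713968518487967))
 jar 0.085 244 (array([ 0.487 , -0.3189]), 0.0505) (array([ 0.4867037 , -0.31917898]), np.float64(0.04663618687975808))
side plate z,slopes [ 0.0066 -0.0359  0.1767] lid (array([ 0.4827, -0.3188]), 0.0596) 644
 jar 0.02 308 (array([ 0.4837, -0.3141]), 0.0495) (array([ 0.48530187, -0.32120411]), np.float64(0.049449339582577884))
 jar 0.06 346 (array([ 0.4872, -0.3185]), 0.0527) (array([ 0.48474099, -0.31865497]), np.float64(0.047555738674672055))
 jar 0.085 266 (array([ 0.4858, -0.3186]), 0.0521) (array([ 0.48430288, -0.31881035]), np.float64(0.04745025202357344))
```

send_rows(steps="-1 0.003 -0.001 -0.01 0 0 0;-1 0 0 -0.015 0 0 0;-1 0 0 -0.01 0 0 0;-1 0 0 -0.004 0 0 0;-1 0 0 0 0 0 0")

```text
clock: 15.68
eef_pos: [0.4865, -0.3209, 0.1522]
tool_rot: [0.989, 0.147, -0.001, -0.001]
ft_force: [-0.6, -0.4, -2.8]
grip_width: 0.0202
grasp_force: 59.4
```

send_rows(steps="-1 0 0 0 0 0 0;-1 0 0 0 0 0 0;-1 0 0 0 0 0 0;-1 0 0 0 0 0 0;-1 0 0 0 0 0 0")

```text
clock: 16.1
eef_pos: [0.4874, -0.3216, 0.1541]
tool_rot: [0.989, 0.147, 0.0, 0.0]
ft_force: [0.9, 0.9, -1.7]
grip_width: 0.0201
grasp_force: 59.4
```

```bash
python3 lidchk.py
```

```text
[ 0.48739324 -0.32161427  0.15410407] 0.020139922198625683
scene plate z,slopes [-0.0165 -0.0186  0.1394] lid (array([ 0.4847, -0.3207]), 0.0599) 1215
 jar 0.02 501 (array([ 0.4872, -0.3201]), 0.0504) (array([ 0.48572108, -0.32015918]), np.float64(0.04730633028803163))
 jar 0.06 295 (array([ 0.4876, -0.3187]), 0.0498) (array([ 0.48478022, -0.32168696]), np.float64(0.04877797644753221))
 jar 0.085 193 (array([ 0.4874, -0.3177]), 0.0499) (array([ 0.4850699 , -0.32141644]), np.float64(0.048931552221003816))
side plate z,slopes [ 0.0055 -0.028   0.1358] lid (array([ 0.4841, -0.3208]), 0.0601) 635
 jar 0.02 313 (array([ 0.4841, -0.3157]), 0.0496) (array([ 0.48483375, -0.32028301]), np.float64(0.04904333122773055))
 jar 0.06 270 (array([ 0.485 , -0.3191]), 0.051) (array([ 0.48451057, -0.31891404]), np.float64(0.047737173935416564))
 jar 0.085 143 (array([ 0.4839, -0.316 ]), 0.0495) (array([ 0.48432646, -0.31829464]), np.float64(0.04726915268098292))
```

send_rows(steps="-1 0.0005 0.0008 -0.003 0 0 0;-1 0 0 -0.004 0 0 0;-1 0 0 -0.004 0 0 0;-1 0 0 -0.002 0 0 0;-1 0 0 0 0 0 0")

```text
clock: 16.62
eef_pos: [0.4873, -0.3204, 0.1401]
tool_rot: [0.989, 0.147, -0.0, -0.0]
ft_force: [-0.4, 0.7, -2.3]
grip_width: 0.0202
grasp_force: 59.5
```

```bash
python3 lidchk.py
```

```text
[ 0.48733178 -0.32038841  0.14013128] 0.020152927197108848
scene plate z,slopes [-0.0163 -0.0182  0.1254] lid (array([ 0.4852, -0.319 ]), 0.0605) 1186
 jar 0.02 461 (array([ 0.4872, -0.3199]), 0.0502) (array([ 0.48472578, -0.32113652]), np.float64(0.04842122918590447))
 jar 0.06 310 (array([ 0.4884, -0.3176]), 0.0499) (array([ 0.48500615, -0.32113003]), np.float64(0.048522481530091845))
 jar 0.085 177 (array([ 0.4935, -0.3128]), 0.0476) (array([ 0.4850448 , -0.32181042]), np.float64(0.04916244403424741))
side plate z,slopes [-0.002  -0.0131  0.1224] lid (array([ 0.4798, -0.3199]), 0.0612) 575
 jar 0.02 304 (array([ 0.4844, -0.316 ]), 0.05) (array([ 0.48528428, -0.32064131]), np.float64(0.04930026172835373))
 jar 0.06 201 (array([ 0.4829, -0.313 ]), 0.0492) (array([ 0.48493875, -0.32057904]), np.float64(0.04915341843042437))
 jar 0.085 121 (array([ 0.4807, -0.3092]), 0.0482) (array([ 0.48515544, -0.32097376]), np.float64(0.04934938487604568))
```

send_rows(steps="-1 0 0 -0.001 0 0 0;-1 0 0 -0.001 0 0 0;-1 0 0 -0.001 0 0 0;-1 0 0 0 0 0 0;-1 0 0 0 0 0 0")

```text
clock: 17.13
eef_pos: [0.4877, -0.3208, 0.1398]
tool_rot: [0.989, 0.147, 0.001, 0.001]
ft_force: [-4.2, 1.5, 9.5]
grip_width: 0.0204
grasp_force: 60.6
```

send_rows(steps="-0.2 0 0 0 0 0 0;-0.2 0 0 0 0 0 0;0 0 0 0 0 0 0;0 0 0 0.02 0 0 0;0 0 0 0.03 0 0 0")

```text
clock: 17.55
eef_pos: [0.4856, -0.3193, 0.1842]
tool_rot: [0.989, 0.147, -0.003, -0.003]
ft_force: [0.2, 0.1, -0.9]
grip_width: 0.0426
grasp_force: 0.0
```

send_rows(steps="0 0 0 0.03 0 0 0;0 0 0 0.03 0 0 0;0 0 0 0.03 0 0 0;0 0 0 0 0 0 0;0 0 0 0 0 0 0")

```text
clock: 17.97
eef_pos: [0.4889, -0.3214, 0.2798]
tool_rot: [0.989, 0.147, 0.002, 0.002]
ft_force: [-0.7, 0.2, -0.6]
grip_width: 0.0427
grasp_force: 0.0
```

```bash
cat > ports.py <<'E'
from h import *
import sys
g=np.array([.485,-.32]); o=get_obs()
c=cam("wrist"); W=c["W"]; im=c["frame"]; print(o["eef_pos"]); save(sys.argv[1],im)
P=near(W,g,.075,.112,.132); l=mec(P); print("wrist lid",l,len(P),np.median(P[:,2]))
A=np.c_[P[:,:2]-g,np.ones(len(P))]; print("plane",np.linalg.lstsq(A,P[:,2],rcond=None)[0].round(4))
P=near(W,g,.05,.155,.175); k=mec(P); print("knob",k,len(P))
# ports: pixels seen through plate -> project onto plate plane, find those deviating
v,u=np.mgrid[0:420,0:560]; q=proj_plane(c,np.stack([u.ravel(),v.ravel()],1),.124)[:,:2].reshape(420,560,2)
d=np.hypot(*(q-l[0]).transpose(2,0,1)); m=(d>.018)&(d<.045)&~(W[...,2]>.116)&(W[...,2]<.2)
n,lab,st,ce=cv2.connectedComponentsWithStats(m.astype(np.uint8))
for i in range(1,n):
    if st[i,4]>25:
        p=q[lab==i]; x,r=mec(p); print("port",ce[i].round(0),x,r,"ang",np.degrees(np.arctan2(*(x-l[0])[::-1])).round(1),"rad",np.hypot(*(x-l[0])).round(4))
E
python3 ports.py wrist5.png; python3 lidchk.py
```

```text
[ 0.48886665 -0.32139093  0.27978932]
wrist lid (array([ 0.4856, -0.3223]), 0.058) 9596 0.12323263329389783
plane [-0.0005 -0.0002  0.1231]
knob (array([ 0.4859, -0.3221]), 0.0109) 541
port [281. 164.] [ 0.5149 -0.3118] 0.0073 ang 19.7 rad 0.0311
port [314. 194.] [ 0.4972 -0.3498] 0.0072 ang -67.1 rad 0.0298
port [252. 197.] [ 0.4765 -0.2937] 0.0071 ang 107.7 rad 0.03
port [285. 225.] [ 0.4587 -0.3319] 0.0067 ang -160.4 rad 0.0286
[ 0.48802783 -0.32082987  0.27780877] 0.04259673137944892
scene plate z,slopes [-0.0116 -0.0155  0.125 ] lid (array([ 0.4839, -0.3194]), 0.0606) 1344
 jar 0.02 463 (array([ 0.4876, -0.319 ]), 0.0497) (array([ 0.4848285 , -0.32121619]), np.float64(0.048439064249062656))
 jar 0.06 305 (array([ 0.4875, -0.3192]), 0.0504) (array([ 0.48454971, -0.32178053]), np.float64(0.049023168879926124))
 jar 0.085 182 (array([ 0.489 , -0.3176]), 0.0486) (array([ 0.48538653, -0.32116307]), np.float64(0.04847782065085723))
side plate z,slopes [ 0.0047 -0.0081  0.1219] lid (array([ 0.4849, -0.3206]), 0.0591) 566
 jar 0.02 301 (array([ 0.4836, -0.3135]), 0.0497) (array([ 0.48500377, -0.32077977]), np.float64(0.04937049130215499))
 jar 0.06 204 (array([ 0.483 , -0.3128]), 0.0492) (array([ 0.48501285, -0.32063548]), np.float64(0.04928798393923714))
 jar 0.085 125 (array([ 0.4835, -0.3146]), 0.0494) (array([ 0.48520757, -0.32116366]), np.float64(0.04933957869900466))
```

View pics/wrist5.png

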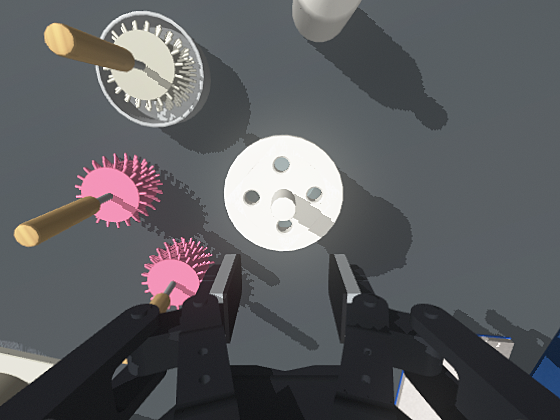

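send_rows(steps="0 0 0.0395 0.004 0 0 0;0 0 0.0395 0.004 0 0 0;0 0 0.0395 0.004 0 0 0;0 0 0.0395 0.004 0 0 0;0 0 0.0395 0.004 0 0 0")

```text
clock: 18.53
eef_pos: [0.4865, -0.1214, 0.2958]
tool_rot: [0.989, 0.147, -0.002, -0.001]
ft_force: [-0.0, 0.4, -0.1]
grip_width: 0.0428
grasp_force: 0.0
```

send_rows(steps="0 0 0.0395 0 0 0 0;0 0 0.0395 0 0 0 0;0 0 0.0395 0 0 0 0;0 0 0.0395 0 0 0 0;0 0 0.0395 0 0 0 0")

```text
clock: 18.95
eef_pos: [0.4865, 0.0761, 0.296]
tool_rot: [0.989, 0.147, -0.001, 0.0]
ft_force: [0.5, -0.6, 0.6]
grip_width: 0.0428
grasp_force: 0.0
```

send_rows(steps="0 0 0.0395 0 0 0 0;0 0 0.0395 0 0 0 0;0 0 0.0395 0 0 0 0;0 0 0.0395 0 0 0 0;0 0 0.0395 0 0 0 0")

```text
clock: 19.37
eef_pos: [0.5063, 0.2197, 0.2958]
tool_rot: [0.981, 0.191, -0.006, -0.022]
ft_force: [0.4, 0.0, 0.2]
grip_width: 0.0427
grasp_force: 0.0
```

send_rows(steps="0 -0.02 0.01 0 0 0 0;0 0 0 0 0 0 0;0 0 0 0 0 0 0;0 0 0 0 0 0 0;0 0 0 0 0 0 0")

```text
clock: 19.78
eef_pos: [0.4905, 0.2201, 0.2974]
tool_rot: [0.98, 0.195, -0.005, -0.025]
ft_force: [0.2, 0.4, -0.5]
grip_width: 0.0429
grasp_force: 0.0
```

send_rows(steps="0 0 0 0 0 0 0;0 0 0 0 0 0 0;0 0 0 0 0 0 0;0 0 0 0 0 0 0;0 0 0 0 0 0 0")

```text
clock: 20.2
eef_pos: [0.4904, 0.2206, 0.2977]
tool_rot: [0.98, 0.196, -0.005, -0.026]
ft_force: [0.3, 0.6, 0.7]
grip_width: 0.0426
grasp_force: 0.0
```

```bash
cat > rods.py <<'E'
from h import *
g=dict(A=(.461,.284),B=(.452,.352),C=(.520,.361))
o=get_obs(); print(o["eef_pos"])
for n in("wrist","side"):
    c=cam(n); W=c["W"]
    if n=="wrist": save("wrist6.png",c["frame"])
    for k,x in g.items():
        P=near(W,x,.025,.139,.155); P2=near(W,x,.025,.106,.1125)
        if len(P)>8: print(n,k,len(P),mec(P),"med",np.median(P,0).round(4),"collar",len(P2) and mec(P2))
E
python3 rods.py
```

```text
[0.49042929 0.22058692 0.29768159]
wrist A 518 (array([0.4628, 0.2832]), 0.0131) med [0.4645 0.2823 0.1482] collar (array([0.4679, 0.2847]), 0.019)
wrist B 580 (array([0.4536, 0.35  ]), 0.0135) med [0.4559 0.3486 0.1482] collar (array([0.4525, 0.3487]), 0.016)
wrist C 686 (array([0.5217, 0.3594]), 0.0134) med [0.5227 0.3577 0.1482] collar (array([0.5188, 0.3611]), 0.0232)
side A 167 (array([0.4608, 0.2844]), 0.0135) med [0.459  0.2877 0.1472] collar (array([0.4607, 0.285 ]), 0.0143)
side B 196 (array([0.4525, 0.3525]), 0.013) med [0.4504 0.3549 0.1471] collar (array([0.451 , 0.3553]), 0.0167)
side C 192 (array([0.5202, 0.3605]), 0.0131) med [0.5179 0.3633 0.147 ] collar (array([0.519 , 0.3616]), 0.0144)
```

View pics/wrist6.png

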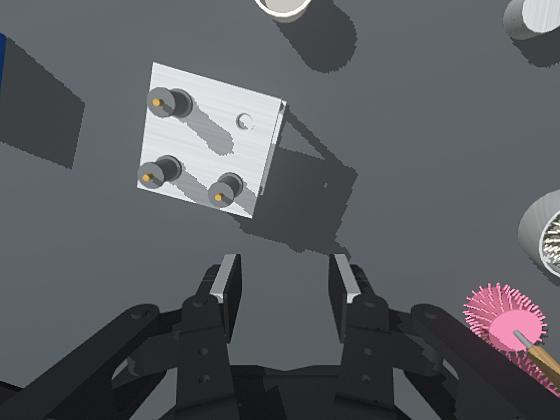

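Run:
```python
from h import *
o=get_obs(); print(o["joint_pos"].round(3)); print(R.from_quat(o["tool_rot"]).as_matrix().round(3)); 
T=R.from_quat(o["tool_rot"]); D=R.from_quat([np.cos(.1475),np.sin(.1475),0,0]); print("turn needed world rotvec to yaw .295:",(D*T.inv()).as_rotvec().round(3))
```

```text
[0.393 0.301 0.256 1.526 0.052 3.141]
[[ 0.923  0.384 -0.02 ]
 [ 0.384 -0.922  0.048]
 [-0.    -0.052 -0.999]]
turn needed world rotvec to yaw .295: [-0.049 -0.018 -0.099]
```

send_rows(steps="0 0 0 0 -0.049 -0.018 0.026;0 -0.0028 0.0063 0 0 0 0.1245;0 -0.0028 0.0063 0 0 0 0.1245;0 -0.0028 0.0063 0 0 0 0.1245;0 -0.0028 0.0063 0 0 0 0.1245")

```text
clock: 20.72
eef_pos: [0.4793, 0.2455, 0.2976]
tool_rot: [0.895, 0.447, -0.002, 0.0]
ft_force: [0.8, -0.1, 0.6]
grip_width: 0.0425
grasp_force: 0.0
```

send_rows(steps="0 -0.0028 0.0063 0 0 0 0.1245;0 -0.0028 0.0063 0 0 0 0.1245;0 -0.0028 0.0063 0 0 0 0.1245;0 -0.0028 0.0063 0 0 0 0.1245;0 -0.0028 0.0063 0 0 0 0.1245")

```text
clock: 21.13
eef_pos: [0.4653, 0.277, 0.2976]
tool_rot: [0.715, 0.699, -0.002, 0.001]
ft_force: [0.8, 0.2, 0.3]
grip_width: 0.0429
grasp_force: 0.0
```

send_rows(steps="0 -0.0028 0.0063 0 0 0 0.1245;0 0 0 0 0 0 0.1245;0 0 0 0 0 0 0.1245;0 0 0 0 0 0 0;0 0 0 0 0 0 0")

```text
clock: 21.55
eef_pos: [0.4627, 0.283, 0.2976]
tool_rot: [0.576, 0.817, -0.001, 0.001]
ft_force: [0.3, -0.2, 0.6]
grip_width: 0.0425
grasp_force: 0.0
```

send_rows(steps="0 0 0 0 0 0 0;0 0 0 0 0 0 0;0 0 0 0 0 0 0;0 0 0 0 0 0 0;0 0 0 0 0 0 0")

```text
clock: 21.97
eef_pos: [0.4627, 0.2829, 0.2976]
tool_rot: [0.576, 0.818, -0.001, 0.001]
ft_force: [-0.9, -0.1, 1.5]
grip_width: 0.0424
grasp_force: 0.0
```

```bash
python3 rods.py
python3 - <<'E'
from h import *
o=get_obs(); T=R.from_quat(o["tool_rot"]); M=T.as_matrix(); y=np.arctan2(M[1,0],M[0,0]); print("yaw",y,np.degrees(y))
D=R.from_euler("ZX",[1.915,np.pi]); print("fix",(D*T.inv()).as_rotvec().round(3),o["joint_pos"].round(2))
E
```

```text
[0.46272838 0.28286956 0.29757919]
wrist A 538 (array([0.4624, 0.2834]), 0.0129) med [0.462  0.2847 0.1482] collar (array([0.4547, 0.286 ]), 0.0215)
wrist B 643 (array([0.4539, 0.3502]), 0.0129) med [0.4535 0.3506 0.1483] collar (array([0.4528, 0.3524]), 0.0241)
wrist C 649 (array([0.5214, 0.3595]), 0.0135) med [0.52   0.3594 0.1483] collar (array([0.52  , 0.3619]), 0.0244)
side A 160 (array([0.4611, 0.2841]), 0.0133) med [0.4591 0.2871 0.1471] collar (array([0.4607, 0.2847]), 0.0141)
side B 196 (array([0.453 , 0.3521]), 0.0133) med [0.4503 0.3545 0.1472] collar (array([0.4527, 0.3521]), 0.0143)
side C 191 (array([0.5204, 0.361 ]), 0.0135) med [0.5178 0.3633 0.147 ] collar (array([0.5197, 0.3609]), 0.0143)
yaw 1.9153707205963442 109.74265849310174
fix [ 0.004  0.    -0.   ] [ 0.55  0.31  0.27  1.53 -0.    1.78]
```

send_rows(steps="0 -0.0003 0.0004 -0.036 0 0 0;0 0 0 -0.036 0 0 0;0 0 0 -0.036 0 0 0;0 0 0 -0.036 0 0 0;0 0 0 -0.03 0 0 0")

```text
clock: 22.48
eef_pos: [0.4615, 0.2828, 0.1212]
tool_rot: [0.575, 0.818, -0.002, 0.001]
ft_force: [-0.6, 0.0, -0.4]
grip_width: 0.0429
grasp_force: 0.0
```

send_rows(steps="0 0 0 -0.0095 0 0 0;0 0 0 0 0 0 0;0 0 0 0 0 0 0;-1 0 0 0 0 0 0;-1 0 0 0 0 0 0")

```text
clock: 22.9
eef_pos: [0.4639, 0.2843, 0.1167]
tool_rot: [0.575, 0.818, 0.001, 0.002]
ft_force: [-0.0, 0.2, 2.0]
grip_width: 0.0231
grasp_force: 58.5
```

send_rows(steps="-1 0 0 0 0 0 0;-1 0 0 0 0 0 0;-1 0 0 0 0 0 0;-1 0 0 0.01 0 0 0;-1 0 0 0.03 0 0 0")

```text
clock: 23.32
eef_pos: [0.4622, 0.2826, 0.1515]
tool_rot: [0.575, 0.818, -0.003, 0.001]
ft_force: [6.0, 2.1, -5.3]
grip_width: 0.023
grasp_force: 59.0
```

send_rows(steps="-1 0 0 0.035 0 0 0;-1 0 0 0.035 0 0 0;-1 0 0 0.035 0 0 0;-1 0 0 0.035 0 0 0;-1 0 0 0.03 0 0 0")

```text
clock: 23.73
eef_pos: [0.4624, 0.2832, 0.3278]
tool_rot: [0.575, 0.818, 0.0, 0.002]
ft_force: [1.2, 0.5, -1.4]
grip_width: 0.023
grasp_force: 60.4
```

send_rows(steps="-1 0.002 -0.0373 0 0 0 0;-1 0.002 -0.0373 0 0 0 0;-1 0.002 -0.0373 0 0 0 0;-1 0.002 -0.0373 0 0 0 0;-1 0.002 -0.0373 0 0 0 0")

```text
clock: 24.15
eef_pos: [0.472, 0.0953, 0.3251]
tool_rot: [0.575, 0.818, -0.001, 0.002]
ft_force: [0.8, 0.2, 0.4]
grip_width: 0.0229
grasp_force: 60.6
```

send_rows(steps="-1 0.002 -0.0373 0 0 0 0;-1 0.002 -0.0373 0 0 0 0;-1 0.002 -0.0373 0 0 0 0;-1 0.002 -0.0373 0 0 0 0;-1 0.002 -0.0373 0 0 0 0")

```text
clock: 24.57
eef_pos: [0.482, -0.0915, 0.3252]
tool_rot: [0.575, 0.818, -0.001, 0.002]
ft_force: [0.6, 0.0, -1.0]
grip_width: 0.0233
grasp_force: 60.6
```

send_rows(steps="-1 0.002 -0.0373 0 0 0 0;-1 0.002 -0.0373 0 0 0 0;-1 0.002 -0.0373 0 0 0 0;-1 0.002 -0.0373 0 0 0 0;-1 0.002 -0.0373 0 0 0 0")

```text
clock: 24.98
eef_pos: [0.492, -0.278, 0.3251]
tool_rot: [0.575, 0.818, -0.001, 0.002]
ft_force: [0.6, 0.1, -1.7]
grip_width: 0.0226
grasp_force: 60.6
```

send_rows(steps="-1 0.002 -0.0373 -0.02 0 0 0;-1 0.002 -0.0373 -0.02 0 0 0;-1 0 0 0 0 0 0;-1 0 0 0 0 0 0;-1 0 0 0 0 0 0")

```text
clock: 25.4
eef_pos: [0.496, -0.3495, 0.285]
tool_rot: [0.576, 0.818, -0.001, 0.001]
ft_force: [0.3, -0.1, -0.7]
grip_width: 0.0232
grasp_force: 60.7
```

send_rows(steps="-1 0 0 0 0 0 0;-1 0 0 0 0 0 0;-1 0 0 0 0 0 0;-1 0 0 0 0 0 0;-1 0 0 0 0 0 0")

```text
clock: 25.82
eef_pos: [0.4966, -0.3489, 0.2855]
tool_rot: [0.575, 0.818, -0.001, 0.002]
ft_force: [-0.6, 0.1, -1.1]
grip_width: 0.0234
grasp_force: 60.7
```

```bash
cat > ins.py <<'E'
from h import *
# robust lid pose from the wrist (fixed-radius edge fit), held rod from scene+side
o=get_obs(); T=R.from_quat(o["tool_rot"]); M=T.as_matrix(); print("tcp",o["eef_pos"].round(4),"grip",o["grip_width"].round(4),"tilt",M[:2,2].round(4))
g=np.array([.486,-.322])
for n in("wrist","scene","side"):
    c=cam(n); W=c["W"]
    if n=="wrist": save("wins.png",c["frame"])
    P=near(W,g,.085,.117,.129); print(n,"lid",mec(P),len(P))
    P=near(W,g,.05,.145,.172); P=P[np.hypot(*(P[:,:2]-g).T)<.02]; print("   knob",len(P),len(P)>3 and mec(P[P[:,2]>.152]))
    # rod steel below the gripper
    t=o["eef_pos"]; P=near(W,t[:2],.02,t[2]-.115,t[2]-.012)
    for a in np.arange(-.115,-.012,.025):
        Q=P[(P[:,2]>t[2]+a)&(P[:,2]<t[2]+a+.025)]
        if len(Q)>8: print("   rod dz",round(a,3),len(Q),mec(Q),"zmin",Q[:,2].min().round(4))
E
python3 ins.py
```

```text
Traceback (most recent call last):
  File "ins.py", line 3, in <module>
    o=get_obs(); T=R.from_quat(o["tool_rot"]); M=T.as_matrix(); print("tcp",o["eef_pos"].round(4),"grip",o["grip_width"].round(4),"tilt",M[:2,2].round(4))
                                                                                                         ^^^^^^^^^^^^^^^^^^^^^
AttributeError: 'float' object has no attribute 'round'
```

```bash
sed -i 's/o\["grip_width"\].round(4)/round(float(o["grip_width"]),4)/' ins.py; python3 ins.py
```

```text
tcp [ 0.4966 -0.3489  0.2855] grip 0.0234 tilt [ 0.0012 -0.0042]
wrist lid (array([ 0.4661, -0.3366]), 0.0579) 9732
   knob 155 (array([ 0.4713, -0.3321]), 0.008)
   rod dz -0.115 38 (array([ 0.4922, -0.3508]), 0.006) zmin 0.1879
   rod dz -0.09 168 (array([ 0.4924, -0.3501]), 0.0064) zmin 0.1958
   rod dz -0.065 235 (array([ 0.4933, -0.3495]), 0.0064) zmin 0.2205
   rod dz -0.04 67 (array([ 0.4936, -0.3478]), 0.0053) zmin 0.2457
   rod dz -0.015 16 (array([ 0.4949, -0.3428]), 0.0118) zmin 0.2725
scene lid (array([ 0.4658, -0.3343]), 0.0604) 1296
   knob 49 (array([ 0.4703, -0.3307]), 0.0072)
   rod dz -0.115 12 (array([ 0.4933, -0.3488]), 0.0056) zmin 0.1856
   rod dz -0.09 43 (array([ 0.4929, -0.3483]), 0.0054) zmin 0.1967
   rod dz -0.065 52 (array([ 0.4926, -0.3484]), 0.0058) zmin 0.2212
   rod dz -0.04 53 (array([ 0.4944, -0.3486]), 0.0064) zmin 0.2458
side lid (array([ 0.4652, -0.3324]), 0.059) 577
   knob 21 (array([ 0.4721, -0.3306]), 0.0077)
   rod dz -0.115 14 (array([ 0.4911, -0.3493]), 0.0057) zmin 0.184
   rod dz -0.09 40 (array([ 0.4904, -0.3461]), 0.0068) zmin 0.1956
   rod dz -0.065 38 (array([ 0.4922, -0.3483]), 0.0069) zmin 0.2208
   rod dz -0.04 41 (array([ 0.4941, -0.3466]), 0.007) zmin 0.2456
```

View pics/wins.png

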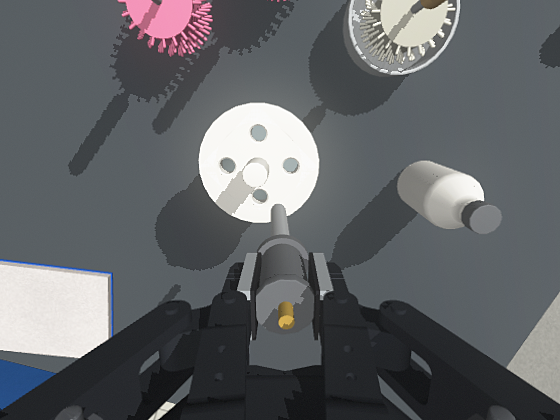

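```bash
cat > ins.py <<'E'
from h import *
import sys
o=get_obs(); M=R.from_quat(o["tool_rot"]).as_matrix(); t=np.array(o["eef_pos"])
print("tcp",t.round(4),"grip",round(float(o["grip_width"]),4),"yaw",np.degrees(np.arctan2(M[1,0],M[0,0])).round(1))
g=np.array([.466,-.3366])
for n in("wrist","scene","side"):
    c=cam(n); W=c["W"]; g0=g
    if n=="wrist" and len(sys.argv)>1: save(sys.argv[1],c["frame"])
    for _ in range(2):
        P=near(W,g0,.09,.117,.129); P=P[np.hypot(*(P[:,:2]-t[:2]).T)>0] ; g0,r=mec(P)
    A=np.c_[P[:,:2]-g0,np.ones(len(P))]; print(n,"lid",g0,r,"plane",np.linalg.lstsq(A,P[:,2],rcond=None)[0].round(4),"jar",jar(W,g0) and jar(W,g0)[0] if n!="wrist" else "")
    if n=="wrist": L=g0
    a=[]; v,u=np.mgrid[0:420,0:560]; q=proj_plane(c,np.stack([u.ravel(),v.ravel()],1),.124)[:,:2].reshape(420,560,2)
    d=np.hypot(*(q-g0).transpose(2,0,1)); m=(d>.018)&(d<.045)&((W[...,2]<.114))
    k,lab,st,ce=cv2.connectedComponentsWithStats(m.astype(np.uint8))
    for i in range(1,k):
        if st[i,4]>(60 if n=="wrist" else 8):
            x,rr=mec(q[lab==i]); s=x-g0; print("   port",x,rr,"ang",np.degrees(np.arctan2(s[1],s[0])).round(1),"rad",np.hypot(*s).round(4))
    P=near(W,t[:2],.02,t[2]-.115,t[2]-.02)
    for lo,hi in((-.115,-.085),(-.085,-.055),(-.055,-.025)):
        Q=P[(P[:,2]>t[2]+lo)&(P[:,2]<t[2]+hi)]
        if len(Q)>8: print("   rod",lo,len(Q),mec(Q),"zmin",Q[:,2].min().round(4))
E
python3 ins.py
```

```text
tcp [ 0.4964 -0.3493  0.2849] grip 0.023 yaw 109.8
wrist lid [ 0.4661 -0.3363] 0.0578 plane [-0.0002  0.0004  0.1232] jar 
   port [ 0.4562 -0.3072] 0.0071 ang 108.8 rad 0.0307
   port [ 0.4383 -0.3451] 0.0068 ang -162.4 rad 0.0292
   port [ 0.4939 -0.3256] 0.0069 ang 21.1 rad 0.0298
   port [ 0.476  -0.3635] 0.0069 ang -70.0 rad 0.0289
   rod -0.115 67 (array([ 0.4919, -0.3511]), 0.006) zmin 0.1883
   rod -0.085 228 (array([ 0.4927, -0.3507]), 0.0065) zmin 0.2
   rod -0.055 215 (array([ 0.4934, -0.3498]), 0.006) zmin 0.2302
scene lid [ 0.4648 -0.3332] 0.0599 plane [-0.0154 -0.015   0.125 ] jar [ 0.4694 -0.3308]
   rod -0.115 26 (array([ 0.492 , -0.3502]), 0.0058) zmin 0.1869
   rod -0.085 48 (array([ 0.4934, -0.3485]), 0.0064) zmin 0.201
   rod -0.055 65 (array([ 0.4944, -0.3479]), 0.0075) zmin 0.2301
side lid [ 0.4634 -0.3317] 0.0596 plane [ 0.003  -0.0118  0.1218] jar [ 0.4636 -0.3279]
   rod -0.115 23 (array([ 0.4907, -0.3484]), 0.0063) zmin 0.1825
   rod -0.085 48 (array([ 0.4921, -0.349 ]), 0.0073) zmin 0.2002
   rod -0.055 49 (array([ 0.4927, -0.3476]), 0.0066) zmin 0.231
```

send_rows(steps="-1 -0.0155 -0.0134 0 0 0 0;-1 0 0 -0.015 0 0 0;-1 0 0 -0.015 0 0 0;-1 0 0 -0.015 0 0 0;-1 0 0 0 0 0 0")

```text
clock: 26.53
eef_pos: [0.4792, -0.3621, 0.2362]
tool_rot: [0.575, 0.818, -0.001, -0.002]
ft_force: [-0.2, 0.5, -2.6]
grip_width: 0.0231
grasp_force: 60.8
```

send_rows(steps="-1 0 0 0 0 0 0;-1 0 0 0 0 0 0;-1 0 0 0 0 0 0;-1 0 0 0 0 0 0;-1 0 0 0 0 0 0")

```text
clock: 26.95
eef_pos: [0.4812, -0.3632, 0.2407]
tool_rot: [0.575, 0.818, -0.001, 0.002]
ft_force: [0.4, 0.7, -0.2]
grip_width: 0.0232
grasp_force: 60.8
```

```bash
python3 ins.py wins2.png
```

```text
tcp [ 0.4812 -0.3632  0.2407] grip 0.0232 yaw 109.8
wrist lid [ 0.466  -0.3364] 0.058 plane [-1.000e-04  6.000e-04  1.233e-01] jar 
   port [ 0.4558 -0.3074] 0.0071 ang 109.4 rad 0.0307
   port [ 0.438  -0.3454] 0.0071 ang -162.2 rad 0.0294
   port [ 0.4937 -0.3253] 0.0071 ang 21.8 rad 0.0298
   port [ 0.4763 -0.3639] 0.007 ang -69.5 rad 0.0294
   rod -0.115 67 (array([ 0.4767, -0.3647]), 0.006) zmin 0.1425
   rod -0.085 224 (array([ 0.4775, -0.3644]), 0.0064) zmin 0.1558
   rod -0.055 219 (array([ 0.478 , -0.3633]), 0.0061) zmin 0.1858
scene lid [ 0.4653 -0.3348] 0.0605 plane [-0.012  -0.0153  0.1249] jar [ 0.4694 -0.3308]
   rod -0.115 87 (array([ 0.4817, -0.3635]), 0.0197) zmin 0.1257
   rod -0.085 57 (array([ 0.4792, -0.3627]), 0.0063) zmin 0.1561
   rod -0.055 53 (array([ 0.4782, -0.3621]), 0.0072) zmin 0.186
side lid [ 0.4637 -0.3325] 0.0597 plane [ 0.0036 -0.009   0.1219] jar [ 0.4638 -0.3282]
   rod -0.085 44 (array([ 0.477 , -0.3623]), 0.007) zmin 0.1568
   rod -0.055 44 (array([ 0.4789, -0.3621]), 0.0072) zmin 0.1862
```

View pics/wins2.png

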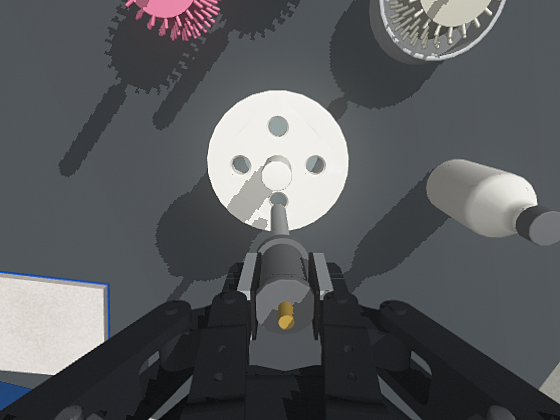

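send_rows(steps="-1 -0.0004 0.0003 -0.01 0 0 0;-1 0 0 -0.01 0 0 0;-1 0 0 -0.01 0 0 0;-1 0 0 -0.005 0 0 0;-1 0 0 0 0 0 0")

```text
clock: 27.52
eef_pos: [0.4793, -0.3618, 0.202]
tool_rot: [0.575, 0.818, -0.001, -0.001]
ft_force: [-0.6, -0.7, -0.8]
grip_width: 0.0229
grasp_force: 60.8
```

send_rows(steps="-1 0 0 0 0 0 0;-1 0 0 0 0 0 0;-1 0 0 0 0 0 0;-1 0 0 0 0 0 0;-1 0 0 0 0 0 0")

```text
clock: 27.93
eef_pos: [0.4806, -0.3628, 0.2052]
tool_rot: [0.575, 0.818, -0.001, 0.002]
ft_force: [-0.5, -0.8, -1.2]
grip_width: 0.0229
grasp_force: 60.8
```

```bash
python3 ins.py wins3.png
```

```text
tcp [ 0.4806 -0.3628  0.2052] grip 0.0229 yaw 109.8
wrist lid [ 0.466  -0.3364] 0.0579 plane [1.000e-04 4.000e-04 1.232e-01] jar 
   port [ 0.4559 -0.3072] 0.0071 ang 109.1 rad 0.0309
   port [ 0.4379 -0.3454] 0.007 ang -162.2 rad 0.0295
   port [ 0.4937 -0.3253] 0.007 ang 21.8 rad 0.0298
   rod -0.115 56 (array([ 0.4766, -0.366 ]), 0.0075) zmin 0.1098
   rod -0.085 1415 (array([ 0.4807, -0.3628]), 0.0201) zmin 0.1205
   rod -0.055 216 (array([ 0.4774, -0.3628]), 0.0061) zmin 0.1504
scene lid [ 0.4644 -0.3332] 0.0604 plane [-0.013  -0.0156  0.1251] jar [ 0.4689 -0.3314]
   rod -0.085 173 (array([ 0.4805, -0.3622]), 0.0199) zmin 0.1205
   rod -0.055 56 (array([ 0.4788, -0.3611]), 0.0071) zmin 0.1505
side lid [ 0.4645 -0.3327] 0.0606 plane [ 0.003  -0.0112  0.1219] jar [ 0.4637 -0.3279]
   rod -0.085 30 (array([ 0.4872, -0.3585]), 0.0181) zmin 0.1207
   rod -0.055 36 (array([ 0.4766, -0.3607]), 0.006) zmin 0.1549
```

send_rows(steps="-1 -0.0003 -0.0003 -0.012 0 0 0;-1 -0.0003 -0.0003 -0.012 0 0 0;-1 -0.0003 -0.0003 -0.012 0 0 0;-1 -0.0002 0 -0.012 0 0 0;-1 0 0 -0.01 0 0 0")

```text
clock: 28.5
eef_pos: [0.4791, -0.3635, 0.1459]
tool_rot: [0.575, 0.818, -0.001, 0.001]
ft_force: [0.3, 0.1, -0.9]
grip_width: 0.0229
grasp_force: 61.0
```

send_rows(steps="-1 0 0 -0.006 0 0 0;-1 0 0 0 0 0 0;-1 0 0 0 0 0 0;-1 0 0 0 0 0 0;-1 0 0 0 0 0 0")

```text
clock: 28.92
eef_pos: [0.4795, -0.3638, 0.1415]
tool_rot: [0.575, 0.818, -0.002, 0.002]
ft_force: [-0.5, 0.3, -1.0]
grip_width: 0.0232
grasp_force: 61.1
```

send_rows(steps="-1 0 0 -0.003 0 0 0;-1 0 0 -0.002 0 0 0;-1 0 0 -0.001 0 0 0;-1 0 0 0 0 0 0;-1 0 0 0 0 0 0")

```text
clock: 29.33
eef_pos: [0.4796, -0.3639, 0.1357]
tool_rot: [0.575, 0.818, -0.002, 0.002]
ft_force: [-2.6, 0.2, 5.3]
grip_width: 0.023
grasp_force: 61.3
```

send_rows(steps="-0.2 0 0 0 0 0 0;-0.2 0 0 0 0 0 0;0 0 0 0 0 0 0;0 0 0 0 0 0 0;0 0 0 0.01 0 0 0")

```text
clock: 29.75
eef_pos: [0.4782, -0.3625, 0.1426]
tool_rot: [0.575, 0.818, -0.001, -0.001]
ft_force: [-1.2, 0.6, -1.2]
grip_width: 0.0426
grasp_force: 0.0
```

send_rows(steps="0 0 0 0.03 0 0 0;0 0 0 0.035 0 0 0;0 0 0 0.035 0 0 0;0 0 0 0.035 0 0 0;0 0 0 0.03 0 0 0")

```text
clock: 30.17
eef_pos: [0.4794, -0.3635, 0.3133]
tool_rot: [0.575, 0.818, -0.001, 0.003]
ft_force: [1.5, -0.8, -0.1]
grip_width: 0.0427
grasp_force: 0.0
```

Run:
```python
from h import *
for n in("wrist","scene"):
    c=cam(n); save(n+"8.png",c["frame"]); P=near(c["W"],(.466,-.3366),.09,.117,.1275); print(n,"lid",mec(P),np.median(P[:,2]))
    P=near(c["W"],(.4765,-.364),.022,.15,.185); print("rod top",len(P),mec(P),np.percentile(P[:,2],[5,50,95]).round(4))
```

```text
wrist lid (array([ 0.4664, -0.3363]), 0.058) 0.12328147999551131
rod top 623 (array([ 0.475 , -0.3602]), 0.0182) [0.1647 0.1672 0.1757]
scene lid (array([ 0.4658, -0.3346]), 0.0599) 0.125002137420271
rod top 124 (array([ 0.4782, -0.3624]), 0.0135) [0.1536 0.1681 0.1759]
```

send_rows(steps="0 -0.0014 0.0396 0 0 0 0;0 -0.0014 0.0396 0 0 0 0;0 -0.0014 0.0396 0 0 0 0;0 -0.0014 0.0396 0 0 0 0;0 -0.0014 0.0396 0 0 0 0")

```text
clock: 30.68
eef_pos: [0.4717, -0.1639, 0.3097]
tool_rot: [0.576, 0.818, -0.001, 0.001]
ft_force: [0.6, 0.3, -0.2]
grip_width: 0.0424
grasp_force: 0.0
```

send_rows(steps="0 -0.0014 0.0396 0 0 0 0;0 -0.0014 0.0396 0 0 0 0;0 -0.0014 0.0396 0 0 0 0;0 -0.0014 0.0396 0 0 0 0;0 -0.0014 0.0396 0 0 0 0")

```text
clock: 31.1
eef_pos: [0.4647, 0.0343, 0.31]
tool_rot: [0.575, 0.818, -0.001, 0.001]
ft_force: [1.2, -0.1, 0.7]
grip_width: 0.0428
grasp_force: 0.0
```

send_rows(steps="0 -0.0014 0.0396 0 0 0 0;0 -0.0014 0.0396 0 0 0 0;0 -0.0014 0.0396 0 0 0 0;0 -0.0014 0.0396 0 0 0 0;0 -0.0014 0.0396 0 0 0 0")

```text
clock: 31.52
eef_pos: [0.4576, 0.2324, 0.3099]
tool_rot: [0.575, 0.818, -0.001, 0.001]
ft_force: [0.3, -0.2, 0.6]
grip_width: 0.0426
grasp_force: 0.0
```

send_rows(steps="0 -0.0014 0.0396 0 0 0 0;0 -0.0014 0.0396 0 0 0 0;0 -0.0014 0.0396 0 0 0 0;0 0 0 0 0 0 0;0 0 0 0 0 0 0")

```text
clock: 31.93
eef_pos: [0.4533, 0.3512, 0.3085]
tool_rot: [0.574, 0.819, -0.002, 0.001]
ft_force: [0.2, -0.3, -0.1]
grip_width: 0.0425
grasp_force: 0.0
```

send_rows(steps="0 0 0 0 0 0 0;0 0 0 0 0 0 0;0 0 0 0 0 0 0;0 0 0 0 0 0 0;0 0 0 0 0 0 0")

```text
clock: 32.35
eef_pos: [0.4545, 0.3482, 0.3103]
tool_rot: [0.576, 0.817, -0.001, 0.001]
ft_force: [-0.4, -0.4, -0.5]
grip_width: 0.043
grasp_force: 0.0
```

```bash
python3 rods.py
```

```text
[0.45449834 0.3482407  0.31029752]
wrist B 496 (array([0.4539, 0.3506]), 0.0129) med [0.4535 0.352  0.1483] collar (array([0.4516, 0.3521]), 0.0245)
wrist C 480 (array([0.5209, 0.3594]), 0.0129) med [0.5195 0.3607 0.1483] collar (array([0.5188, 0.3621]), 0.0234)
side B 202 (array([0.4527, 0.352 ]), 0.0134) med [0.4505 0.3545 0.1472] collar (array([0.4526, 0.3524]), 0.0143)
side C 193 (array([0.5197, 0.3606]), 0.0137) med [0.5176 0.3631 0.1472] collar (array([0.5193, 0.3611]), 0.0143)
```

send_rows(steps="0 -0.0007 0.002 -0.036 0 0 0;0 0 0 -0.036 0 0 0;0 0 0 -0.036 0 0 0;0 0 0 -0.036 0 0 0;0 0 0 -0.036 0 0 0")

```text
clock: 32.87
eef_pos: [0.4534, 0.351, 0.1286]
tool_rot: [0.575, 0.818, -0.001, 0.001]
ft_force: [0.5, 0.4, -0.4]
grip_width: 0.0425
grasp_force: 0.0
```

send_rows(steps="0 0 0 -0.01 0 0 0;0 0 0 -0.005 0 0 0;0 0 0 0 0 0 0;-1 0 0 0 0 0 0;-1 0 0 0 0 0 0")

```text
clock: 33.28
eef_pos: [0.4549, 0.3524, 0.1175]
tool_rot: [0.575, 0.818, 0.001, 0.002]
ft_force: [-0.6, -0.3, 1.3]
grip_width: 0.0233
grasp_force: 58.6
```

send_rows(steps="-1 0 0 0 0 0 0;-1 0 0 0 0 0 0;-1 0 0 0 0 0 0;-1 0 0 0.01 0 0 0;-1 0 0 0.03 0 0 0")

```text
clock: 33.7
eef_pos: [0.4531, 0.3501, 0.1516]
tool_rot: [0.575, 0.818, -0.004, 0.001]
ft_force: [4.6, 2.1, -5.4]
grip_width: 0.0232
grasp_force: 58.9
```

send_rows(steps="-1 0 0 0.035 0 0 0;-1 0 0 0.035 0 0 0;-1 0 0 0.035 0 0 0;-1 0 0 0.035 0 0 0;-1 0 0 0.03 0 0 0")

```text
clock: 34.12
eef_pos: [0.4533, 0.3511, 0.3283]
tool_rot: [0.575, 0.818, -0.0, 0.002]
ft_force: [-0.2, -0.1, -2.4]
grip_width: 0.023
grasp_force: 60.0
```

send_rows(steps="-1 0.0004 -0.0386 0 0 0 0;-1 0.0004 -0.0386 0 0 0 0;-1 0.0004 -0.0386 0 0 0 0;-1 0.0004 -0.0386 0 0 0 0;-1 0.0004 -0.0386 0 0 0 0")

```text
clock: 34.53
eef_pos: [0.4549, 0.1566, 0.3255]
tool_rot: [0.575, 0.818, -0.001, 0.001]
ft_force: [1.4, -0.4, -1.5]
grip_width: 0.0231
grasp_force: 60.2
```

send_rows(steps="-1 0.0004 -0.0386 0 0 0 0;-1 0.0004 -0.0386 0 0 0 0;-1 0.0004 -0.0386 0 0 0 0;-1 0.0004 -0.0386 0 0 0 0;-1 0.0004 -0.0386 0 0 0 0")

```text
clock: 34.95
eef_pos: [0.4568, -0.0365, 0.3257]
tool_rot: [0.575, 0.818, -0.001, 0.002]
ft_force: [1.7, -0.6, -1.0]
grip_width: 0.023
grasp_force: 60.2
```

send_rows(steps="-1 0.0004 -0.0386 0 0 0 0;-1 0.0004 -0.0386 0 0 0 0;-1 0.0004 -0.0386 0 0 0 0;-1 0.0004 -0.0386 0 0 0 0;-1 0.0004 -0.0386 0 0 0 0")

```text
clock: 35.37
eef_pos: [0.4588, -0.2296, 0.3257]
tool_rot: [0.575, 0.818, -0.001, 0.002]
ft_force: [1.3, 0.1, -0.8]
grip_width: 0.0229
grasp_force: 60.2
```

send_rows(steps="-1 0.0004 -0.0386 -0.02 0 0 0;-1 0.0004 -0.0386 -0.015 0 0 0;-1 0 0 0 0 0 0;-1 0 0 0 0 0 0;-1 0 0 0 0 0 0")

```text
clock: 35.78
eef_pos: [0.4599, -0.3033, 0.2909]
tool_rot: [0.576, 0.818, -0.001, 0.001]
ft_force: [0.5, -1.0, -1.2]
grip_width: 0.0228
grasp_force: 60.2
```

send_rows(steps="-1 0 0 0 0 0 0;-1 0 0 0 0 0 0;-1 0 0 0 0 0 0;-1 0 0 0 0 0 0;-1 0 0 0 0 0 0")

```text
clock: 36.2
eef_pos: [0.4605, -0.3027, 0.2911]
tool_rot: [0.575, 0.818, -0.001, 0.002]
ft_force: [-1.0, -0.1, -2.0]
grip_width: 0.0234
grasp_force: 60.2
```

```bash
python3 ins.py
```

```text
tcp [ 0.4605 -0.3027  0.2911] grip 0.0234 yaw 109.8
wrist lid [ 0.4664 -0.3361] 0.0578 plane [ 0.0014 -0.0019  0.1232] jar 
   port [ 0.4554 -0.3061] 0.0071 ang 110.1 rad 0.032
   port [ 0.4378 -0.3437] 0.007 ang -165.1 rad 0.0296
   port [ 0.4937 -0.3241] 0.0069 ang 23.7 rad 0.0298
   rod -0.115 67 (array([ 0.4561, -0.3037]), 0.0056) zmin 0.1932
   rod -0.085 218 (array([ 0.4573, -0.3034]), 0.0063) zmin 0.2062
   rod -0.055 207 (array([ 0.4581, -0.3032]), 0.0059) zmin 0.2362
scene lid [ 0.4659 -0.3344] 0.0604 plane [-0.0132 -0.0171  0.1252] jar [ 0.4691 -0.3314]
   rod -0.115 20 (array([ 0.4587, -0.3028]), 0.0035) zmin 0.1941
   rod -0.085 60 (array([ 0.4585, -0.3014]), 0.007) zmin 0.2064
   rod -0.055 66 (array([ 0.4573, -0.3031]), 0.0066) zmin 0.2375
side lid [ 0.4658 -0.3325] 0.0591 plane [ 0.0024 -0.0119  0.1219] jar [ 0.4639 -0.3282]
   rod -0.115 29 (array([ 0.4548, -0.302 ]), 0.0066) zmin 0.1912
   rod -0.085 49 (array([ 0.4558, -0.3027]), 0.0069) zmin 0.2081
   rod -0.055 53 (array([ 0.4574, -0.3025]), 0.0071) zmin 0.2376
```

send_rows(steps="-1 -0.0005 -0.003 0 0 0 0;-1 0 0 -0.015 0 0 0;-1 0 0 -0.015 0 0 0;-1 0 0 -0.018 0 0 0;-1 0 0 0 0 0 0")

```text
clock: 36.77
eef_pos: [0.4579, -0.3055, 0.2389]
tool_rot: [0.575, 0.818, -0.002, -0.002]
ft_force: [-0.8, 0.4, -1.7]
grip_width: 0.0231
grasp_force: 60.3
```

send_rows(steps="-1 0 0 0 0 0 0;-1 0 0 0 0 0 0;-1 0 0 0 0 0 0;-1 0 0 0 0 0 0;-1 0 0 0 0 0 0")

```text
clock: 37.18
eef_pos: [0.4602, -0.3066, 0.2436]
tool_rot: [0.575, 0.818, -0.001, 0.002]
ft_force: [-0.2, 0.6, -1.4]
grip_width: 0.0231
grasp_force: 60.3
```

```bash
python3 ins.py wins4.png
```

```text
tcp [ 0.4602 -0.3066  0.2436] grip 0.0231 yaw 109.8
wrist lid [ 0.4663 -0.3362] 0.058 plane [ 0.001  -0.0022  0.1232] jar 
   port [ 0.4557 -0.3062] 0.0069 ang 109.5 rad 0.0318
   port [ 0.4934 -0.3235] 0.0066 ang 25.1 rad 0.0299
   port [ 0.4379 -0.344 ] 0.0069 ang -164.6 rad 0.0295
   rod -0.115 69 (array([ 0.4557, -0.3075]), 0.0056) zmin 0.1459
   rod -0.085 212 (array([ 0.457 , -0.3075]), 0.0063) zmin 0.1587
   rod -0.055 209 (array([ 0.4578, -0.3071]), 0.0059) zmin 0.1887
scene lid [ 0.465  -0.3338] 0.0599 plane [-0.0143 -0.0209  0.1251] jar [ 0.4691 -0.3314]
   rod -0.115 33 (array([ 0.4633, -0.3112]), 0.0155) zmin 0.1286
   rod -0.085 60 (array([ 0.4607, -0.3138]), 0.0133) zmin 0.1588
   rod -0.055 51 (array([ 0.4593, -0.3058]), 0.0072) zmin 0.1892
side lid [ 0.4656 -0.3344] 0.0603 plane [ 0.0034 -0.0118  0.122 ] jar [ 0.4639 -0.3282]
   rod -0.115 31 (array([ 0.4601, -0.3127]), 0.014) zmin 0.1296
   rod -0.085 48 (array([ 0.4601, -0.3115]), 0.014) zmin 0.1593
   rod -0.055 49 (array([ 0.456 , -0.3052]), 0.0068) zmin 0.1902
```

View pics/wins4.png

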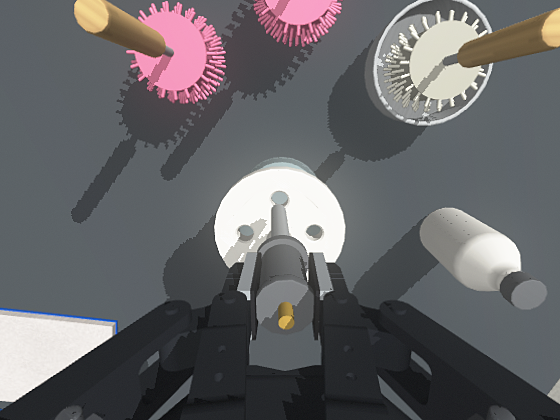

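send_rows(steps="-1 0 0.0004 -0.01 0 0 0;-1 0 0 -0.01 0 0 0;-1 0 0 -0.01 0 0 0;-1 0 0 -0.006 0 0 0;-1 0 0 0 0 0 0")

```text
clock: 37.75
eef_pos: [0.4586, -0.3051, 0.2039]
tool_rot: [0.575, 0.818, -0.001, -0.001]
ft_force: [-0.0, 0.4, -1.2]
grip_width: 0.0231
grasp_force: 60.2
```

send_rows(steps="-1 0 0 0 0 0 0;-1 0 0 0 0 0 0;-1 0 0 0 0 0 0;-1 0 0 0 0 0 0;-1 0 0 0 0 0 0")

```text
clock: 38.17
eef_pos: [0.46, -0.3061, 0.2071]
tool_rot: [0.575, 0.818, -0.001, 0.002]
ft_force: [-1.2, 0.2, -0.9]
grip_width: 0.0231
grasp_force: 60.2
```

```bash
python3 ins.py
```

```text
tcp [ 0.46   -0.3061  0.2071] grip 0.0231 yaw 109.8
wrist lid [ 0.4663 -0.336 ] 0.0579 plane [ 0.0016 -0.0021  0.1232] jar 
   port [ 0.4377 -0.3434] 0.0065 ang -165.5 rad 0.0295
   port [ 0.4938 -0.3237] 0.0068 ang 24.1 rad 0.0301
   rod -0.115 146 (array([ 0.4608, -0.3053]), 0.0192) zmin 0.1103
   rod -0.085 1710 (array([ 0.4599, -0.3061]), 0.02) zmin 0.1221
   rod -0.055 207 (array([ 0.4574, -0.3061]), 0.0059) zmin 0.1522
scene lid [ 0.4647 -0.3338] 0.0601 plane [-0.0129 -0.0166  0.1251] jar [ 0.4684 -0.3317]
   rod -0.085 176 (array([ 0.46  , -0.3061]), 0.02) zmin 0.1222
   rod -0.055 59 (array([ 0.4595, -0.3135]), 0.0131) zmin 0.1527
side lid [ 0.4666 -0.3344] 0.0599 plane [ 0.0029 -0.0099  0.122 ] jar [ 0.4639 -0.329 ]
   rod -0.115 37 (array([ 0.4606, -0.3044]), 0.0184) zmin 0.1011
   rod -0.085 71 (array([ 0.4599, -0.3059]), 0.0194) zmin 0.1221
   rod -0.055 46 (array([ 0.4611, -0.3085]), 0.0135) zmin 0.1526
```

In the port with no contact force, so I'll push on down.

send_rows(steps="-1 -0.0003 -0.0002 -0.012 0 0 0;-1 -0.0003 -0.0002 -0.012 0 0 0;-1 -0.0003 -0.0002 -0.012 0 0 0;-1 -0.0002 0 -0.012 0 0 0;-1 0 0 -0.01 0 0 0")

```text
clock: 38.73
eef_pos: [0.4584, -0.3064, 0.1478]
tool_rot: [0.575, 0.818, -0.001, 0.001]
ft_force: [-0.6, 0.7, -1.4]
grip_width: 0.0232
grasp_force: 60.5
```

send_rows(steps="-1 0 0 -0.006 0 0 0;-1 0 0 -0.002 0 0 0;-1 0 0 0 0 0 0;-1 0 0 0 0 0 0;-1 0 0 0 0 0 0")

```text
clock: 39.15
eef_pos: [0.4586, -0.3067, 0.1411]
tool_rot: [0.575, 0.818, -0.002, 0.001]
ft_force: [-0.9, -0.4, -1.0]
grip_width: 0.0231
grasp_force: 60.6
```

send_rows(steps="-1 0 0 -0.003 0 0 0;-1 0 0 -0.002 0 0 0;-1 0 0 -0.001 0 0 0;-1 0 0 0 0 0 0;-1 0 0 0 0 0 0")

```text
clock: 39.57
eef_pos: [0.4587, -0.307, 0.1364]
tool_rot: [0.575, 0.818, -0.002, 0.002]
ft_force: [-3.8, 1.7, 7.9]
grip_width: 0.0231
grasp_force: 61.2
```

send_rows(steps="-0.2 0 0 0 0 0 0;-0.2 0 0 0 0 0 0;0 0 0 0 0 0 0;0 0 0 0 0 0 0;0 0 0 0.01 0 0 0")

```text
clock: 39.98
eef_pos: [0.4575, -0.3057, 0.1428]
tool_rot: [0.575, 0.818, -0.001, -0.001]
ft_force: [0.0, 1.1, -0.3]
grip_width: 0.0427
grasp_force: 0.0
```

send_rows(steps="0 0 0 0.03 0 0 0;0 0 0 0.035 0 0 0;0 0 0 0.035 0 0 0;0 0 0 0.035 0 0 0;0 0 0 0.03 0 0 0")

```text
clock: 40.4
eef_pos: [0.4587, -0.3066, 0.313]
tool_rot: [0.575, 0.818, -0.001, 0.002]
ft_force: [-0.5, -0.2, -0.2]
grip_width: 0.0428
grasp_force: 0.0
```

send_rows(steps="0 0.0036 0.0392 0 0 0 0.1;0 0.0036 0.0392 0 0 0 0.1;0 0.0036 0.0392 0 0 0 0.1;0 0.0036 0.0392 0 0 0 0.1;0 0.0036 0.0392 0 0 0 0.1")

```text
clock: 40.82
eef_pos: [0.4765, -0.109, 0.3105]
tool_rot: [0.353, 0.936, -0.001, 0.002]
ft_force: [1.0, 0.7, 0.3]
grip_width: 0.0424
grasp_force: 0.0
```

send_rows(steps="0 0.0036 0.0392 0 0 0 0.1;0 0.0036 0.0392 0 0 0 0.1;0 0.0036 0.0392 0 0 0 0.1;0 0.0036 0.0392 0 0 0 0.1;0 0.0036 0.0392 0 0 0 0.1")

```text
clock: 41.23
eef_pos: [0.4945, 0.0874, 0.3106]
tool_rot: [0.11, 0.994, -0.001, 0.002]
ft_force: [1.9, -0.4, 0.4]
grip_width: 0.0428
grasp_force: 0.0
```

send_rows(steps="0 0.0036 0.0392 0 0 0 0.1;0 0.0036 0.0392 0 0 0 0.1;0 0.0036 0.0392 0 0 0 0.1;0 0.0036 0.0392 0 0 0 0.1;0 0.0036 0.0392 0 0 0 0.1")

```text
clock: 41.65
eef_pos: [0.5124, 0.2835, 0.3104]
tool_rot: [-0.139, 0.99, -0.0, 0.002]
ft_force: [1.5, 0.1, -0.2]
grip_width: 0.0428
grasp_force: 0.0
```

send_rows(steps="0 0.0036 0.0392 0 0 0 0.07;0 0.0036 0.0392 0 0 0 0;0 0 0 0 0 0 0;0 0 0 0 0 0 0;0 0 0 0 0 0 0")

```text
clock: 42.07
eef_pos: [0.5196, 0.3598, 0.3095]
tool_rot: [-0.172, 0.985, -0.001, 0.002]
ft_force: [-1.6, -1.0, 0.1]
grip_width: 0.0425
grasp_force: 0.0
```

send_rows(steps="0 0 0 0 0 0 0;0 0 0 0 0 0 0;0 0 0 0 0 0 0;0 0 0 0 0 0 0;0 0 0 0 0 0 0")

```text
clock: 42.48
eef_pos: [0.52, 0.3591, 0.3102]
tool_rot: [-0.171, 0.985, -0.0, 0.002]
ft_force: [-0.2, 0.1, 0.6]
grip_width: 0.0428
grasp_force: 0.0
```

```bash
python3 rods.py
python3 - <<'E'
from h import *
o=get_obs(); T=R.from_quat(o["tool_rot"]); D=R.from_euler("ZX",[1.915+np.pi/2,np.pi]); print("fix",(D*T.inv()).as_rotvec().round(3),o["joint_pos"].round(2))
c=cam("scene"); P=near(c["W"],(.4558,-.3076),.022,.15,.185); print("rod2 top",len(P),mec(P),np.percentile(P[:,2],[5,50,95]).round(4))
P=near(c["W"],(.466,-.3366),.09,.117,.1275); print("lid",mec(P),np.median(P[:,2]))
E
```

```text
[0.52000825 0.35908616 0.31019362]
wrist C 492 (array([0.5214, 0.3589]), 0.0131) med [0.5201 0.3588 0.1483] collar (array([0.5196, 0.3612]), 0.0246)
side C 189 (array([0.52  , 0.3609]), 0.0133) med [0.5179 0.3631 0.1472] collar (array([0.5194, 0.3611]), 0.0145)
fix [-0.001  0.004  0.001] [ 0.61  0.51  0.6   1.66 -0.    0.26]
rod2 top 151 (array([ 0.4595, -0.311 ]), 0.0174) [0.1522 0.1677 0.1754]
lid (array([ 0.4657, -0.3332]), 0.0605) 0.12496773293612973
```

send_rows(steps="0 0.001 0.0003 -0.036 0 0 0;0 0 0 -0.036 0 0 0;0 0 0 -0.036 0 0 0;0 0 0 -0.036 0 0 0;0 0 0 -0.036 0 0 0")

```text
clock: 43.05
eef_pos: [0.5206, 0.36, 0.1282]
tool_rot: [-0.171, 0.985, -0.0, 0.002]
ft_force: [0.7, -0.8, 0.3]
grip_width: 0.0428
grasp_force: 0.0
```

send_rows(steps="0 0 0 -0.01 0 0 0;0 0 0 -0.005 0 0 0;0 0 0 0 0 0 0;-1 0 0 0 0 0 0;-1 0 0 0 0 0 0")

```text
clock: 43.47
eef_pos: [0.5226, 0.3613, 0.1177]
tool_rot: [-0.171, 0.985, 0.001, 0.004]
ft_force: [0.5, 0.2, -0.8]
grip_width: 0.0228
grasp_force: 58.7
```

send_rows(steps="-1 0 0 0 0 0 0;-1 0 0 0 0 0 0;-1 0 0 0 0 0 0;-1 0 0 0.01 0 0 0;-1 0 0 0.03 0 0 0")

```text
clock: 43.88
eef_pos: [0.5182, 0.3586, 0.1506]
tool_rot: [-0.171, 0.985, -0.002, -0.003]
ft_force: [0.9, 0.6, -3.6]
grip_width: 0.0231
grasp_force: 58.9
```

send_rows(steps="-1 0 0 0.035 0 0 0;-1 0 0 0.035 0 0 0;-1 0 0 0.035 0 0 0;-1 0 0 0.035 0 0 0;-1 0 0 0.03 0 0 0")

```text
clock: 44.3
eef_pos: [0.5204, 0.36, 0.328]
tool_rot: [-0.171, 0.985, 0.0, 0.003]
ft_force: [0.5, 0.1, -0.7]
grip_width: 0.0231
grasp_force: 58.9
```

send_rows(steps="-1 -0.0045 -0.0392 0 0 0 0;-1 -0.0045 -0.0392 0 0 0 0;-1 -0.0045 -0.0392 0 0 0 0;-1 -0.0045 -0.0392 0 0 0 0;-1 -0.0045 -0.0392 0 0 0 0")

```text
clock: 44.72
eef_pos: [0.4974, 0.1625, 0.3251]
tool_rot: [-0.172, 0.985, -0.0, 0.002]
ft_force: [0.1, 0.3, -1.2]
grip_width: 0.0231
grasp_force: 59.0
```

send_rows(steps="-1 -0.0045 -0.0392 0 0 0 0;-1 -0.0045 -0.0392 0 0 0 0;-1 -0.0045 -0.0392 0 0 0 0;-1 -0.0045 -0.0392 0 0 0 0;-1 -0.0045 -0.0392 0 0 0 0")

```text
clock: 45.13
eef_pos: [0.4748, -0.0335, 0.3253]
tool_rot: [-0.171, 0.985, -0.0, 0.002]
ft_force: [0.6, -0.1, -0.9]
grip_width: 0.0227
grasp_force: 59.0
```

send_rows(steps="-1 -0.0045 -0.0392 0 0 0 0;-1 -0.0045 -0.0392 0 0 0 0;-1 -0.0045 -0.0392 0 0 0 0;-1 -0.0045 -0.0392 0 0 0 0;-1 -0.0045 -0.0392 0 0 0 0")

```text
clock: 45.55
eef_pos: [0.4523, -0.2295, 0.3254]
tool_rot: [-0.171, 0.985, -0.0, 0.002]
ft_force: [0.5, -0.1, -1.1]
grip_width: 0.0227
grasp_force: 59.0
```

send_rows(steps="-1 -0.0045 -0.0392 0 0 0 0;-1 -0.0045 -0.0392 -0.015 0 0 0;-1 -0.0045 -0.0392 -0.015 0 0 0;-1 0 0 0 0 0 0;-1 0 0 0 0 0 0")

```text
clock: 45.97
eef_pos: [0.4384, -0.3458, 0.2934]
tool_rot: [-0.169, 0.986, 0.001, 0.001]
ft_force: [-0.1, 1.1, -1.4]
grip_width: 0.0231
grasp_force: 59.1
```

send_rows(steps="-1 0 0 0 0 0 0;-1 0 0 0 0 0 0;-1 0 0 0 0 0 0;-1 0 0 0 0 0 0;-1 0 0 0 0 0 0")

```text
clock: 46.38
eef_pos: [0.4405, -0.3435, 0.2958]
tool_rot: [-0.172, 0.985, -0.001, 0.002]
ft_force: [-0.6, 0.1, -1.6]
grip_width: 0.0231
grasp_force: 59.1
```

```bash
python3 ins.py wins5.png
```

```text
tcp [ 0.4405 -0.3435  0.2958] grip 0.0231 yaw -160.2
wrist lid [ 0.4664 -0.3364] 0.0579 plane [0.0074 0.0028 0.1236] jar 
   port [ 0.4364 -0.3475] 0.0068 ang -159.7 rad 0.032
   rod -0.115 73 (array([ 0.4383, -0.3471]), 0.0059) zmin 0.1974
   rod -0.085 218 (array([ 0.4385, -0.3466]), 0.006) zmin 0.2108
   rod -0.055 198 (array([ 0.4382, -0.3465]), 0.006) zmin 0.2408
scene lid [ 0.4656 -0.3332] 0.0596 plane [-0.0161 -0.0198  0.1252] jar [ 0.4681 -0.3323]
   rod -0.115 25 (array([ 0.4378, -0.3451]), 0.006) zmin 0.1965
   rod -0.085 59 (array([ 0.4397, -0.3438]), 0.0065) zmin 0.2112
   rod -0.055 63 (array([ 0.4389, -0.343 ]), 0.007) zmin 0.2408
side lid [ 0.4653 -0.3323] 0.0599 plane [ 0.0011 -0.0057  0.1221] jar [ 0.464 -0.329]
   rod -0.115 27 (array([ 0.4357, -0.3415]), 0.006) zmin 0.1931
   rod -0.085 52 (array([ 0.4372, -0.3428]), 0.0064) zmin 0.2109
   rod -0.055 54 (array([ 0.4371, -0.3423]), 0.0072) zmin 0.2412
```

send_rows(steps="-1 -0.001 0.0002 0 0 0 0;-1 0 0 -0.015 0 0 0;-1 0 0 -0.015 0 0 0;-1 0 0 -0.02 0 0 0;-1 0 0 0 0 0 0")

```text
clock: 46.95
eef_pos: [0.4371, -0.3428, 0.241]
tool_rot: [-0.171, 0.985, 0.003, -0.001]
ft_force: [-1.2, -0.7, -1.6]
grip_width: 0.023
grasp_force: 59.1
```

send_rows(steps="-1 0 0 0 0 0 0;-1 0 0 0 0 0 0;-1 0 0 0 0 0 0;-1 0 0 0 0 0 0;-1 0 0 0 0 0 0")

```text
clock: 47.37
eef_pos: [0.4394, -0.3446, 0.246]
tool_rot: [-0.171, 0.985, -0.001, 0.002]
ft_force: [-0.2, 0.4, -0.9]
grip_width: 0.0233
grasp_force: 59.1
```

```bash
python3 ins.py wins6.png
```

```text
tcp [ 0.4394 -0.3446  0.246 ] grip 0.0233 yaw -160.3
wrist lid [ 0.4664 -0.3368] 0.058 plane [0.0218 0.0077 0.1241] jar 
   port [ 0.4365 -0.3474] 0.007 ang -160.5 rad 0.0317
   rod -0.115 72 (array([ 0.4372, -0.3482]), 0.0059) zmin 0.1478
   rod -0.085 210 (array([ 0.4368, -0.348 ]), 0.006) zmin 0.161
   rod -0.055 205 (array([ 0.4369, -0.3476]), 0.0059) zmin 0.191
scene lid [ 0.4674 -0.3332] 0.0608 plane [-0.0211 -0.0203  0.1253] jar [ 0.468  -0.3322]
   rod -0.115 17 (array([ 0.4377, -0.3432]), 0.0066) zmin 0.1517
   rod -0.085 60 (array([ 0.4444, -0.3385]), 0.0126) zmin 0.1615
   rod -0.055 65 (array([ 0.4366, -0.3442]), 0.0074) zmin 0.1914
side lid [ 0.4647 -0.3332] 0.0601 plane [ 0.0014 -0.0002  0.122 ] jar [ 0.464  -0.3291]
   rod -0.115 25 (array([ 0.4363, -0.344 ]), 0.0062) zmin 0.1433
   rod -0.085 45 (array([ 0.4429, -0.3409]), 0.013) zmin 0.1612
   rod -0.055 49 (array([ 0.4355, -0.3424]), 0.0072) zmin 0.1914
```

send_rows(steps="-1 0 0.0011 -0.01 0 0 0;-1 0 0 -0.01 0 0 0;-1 0 0 -0.01 0 0 0;-1 0 0 -0.008 0 0 0;-1 0 0 0 0 0 0")

```text
clock: 47.93
eef_pos: [0.4379, -0.3426, 0.2044]
tool_rot: [-0.171, 0.985, 0.001, 0.0]
ft_force: [-0.6, -1.2, -1.8]
grip_width: 0.0229
grasp_force: 59.1
```

send_rows(steps="-1 0 0 0 0 0 0;-1 0 0 0 0 0 0;-1 0 0 0 0 0 0;-1 0 0 0 0 0 0;-1 0 0 0 0 0 0")

```text
clock: 48.35
eef_pos: [0.4392, -0.3433, 0.2075]
tool_rot: [-0.171, 0.985, -0.001, 0.002]
ft_force: [-0.3, 0.2, -1.9]
grip_width: 0.0234
grasp_force: 59.1
```

```bash
python3 ins.py wins7.png
```

```text
tcp [ 0.4392 -0.3433  0.2075] grip 0.0234 yaw -160.3
wrist lid [ 0.4662 -0.3366] 0.0578 plane [0.0215 0.0075 0.124 ] jar 
   rod -0.115 224 (array([ 0.4388, -0.344 ]), 0.0198) zmin 0.1106
   rod -0.085 1485 (array([ 0.4391, -0.3433]), 0.0201) zmin 0.1225
   rod -0.055 198 (array([ 0.4366, -0.3464]), 0.0059) zmin 0.1526
scene lid [ 0.4653 -0.3328] 0.0605 plane [-0.0209 -0.02    0.1253] jar [ 0.4679 -0.3322]
   rod -0.085 30 (array([ 0.4431, -0.3359]), 0.012) zmin 0.1226
   rod -0.055 57 (array([ 0.4435, -0.3387]), 0.0122) zmin 0.1526
side lid [ 0.4652 -0.3328] 0.0591 plane [-0.0013 -0.0099  0.1222] jar [ 0.4642 -0.3299]
   rod -0.115 36 (array([ 0.4377, -0.3426]), 0.0194) zmin 0.1189
   rod -0.085 59 (array([ 0.4397, -0.3426]), 0.0181) zmin 0.1225
   rod -0.055 48 (array([ 0.4426, -0.3397]), 0.0132) zmin 0.153
```

View pics/wins7.png

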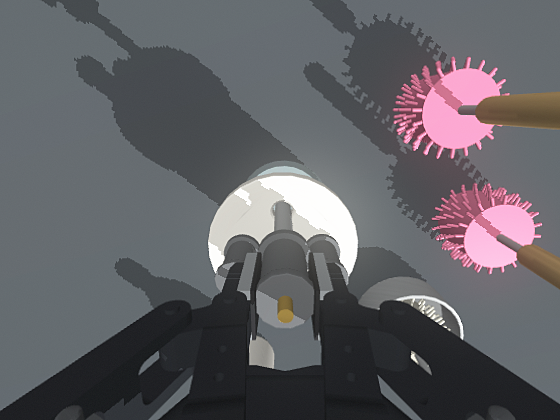

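send_rows(steps="-1 0 0 -0.012 0 0 0;-1 0 0 -0.012 0 0 0;-1 0 0 -0.012 0 0 0;-1 0 0 -0.012 0 0 0;-1 0 0 -0.01 0 0 0")

```text
clock: 48.92
eef_pos: [0.4388, -0.3431, 0.1482]
tool_rot: [-0.171, 0.985, -0.0, 0.002]
ft_force: [-0.2, -0.5, -0.3]
grip_width: 0.0233
grasp_force: 59.2
```

send_rows(steps="-1 0 0 -0.006 0 0 0;-1 0 0 -0.002 0 0 0;-1 0 0 0 0 0 0;-1 0 0 0 0 0 0;-1 0 0 0 0 0 0")

```text
clock: 49.33
eef_pos: [0.4392, -0.3432, 0.1416]
tool_rot: [-0.171, 0.985, -0.0, 0.002]
ft_force: [-0.3, -0.4, -1.8]
grip_width: 0.0228
grasp_force: 59.1
```

send_rows(steps="-1 0 0 -0.003 0 0 0;-1 0 0 -0.002 0 0 0;-1 0 0 -0.001 0 0 0;-1 0 0 0 0 0 0;-1 0 0 0 0 0 0")

```text
clock: 49.75
eef_pos: [0.4394, -0.3436, 0.1365]
tool_rot: [-0.171, 0.985, -0.001, 0.003]
ft_force: [-1.3, -0.0, 5.3]
grip_width: 0.023
grasp_force: 59.6
```

Contact at 5.3 N means the collar is seated. I'll release it with a narrow opening and retreat.

send_rows(steps="-0.22 0 0 0 0 0 0;-0.22 0 0 0 0 0 0;-0.22 0 0 0 0 0 0;-0.22 0 0 0 0 0 0;-0.22 0 0 0.01 0 0 0")

```text
clock: 50.17
eef_pos: [0.4377, -0.3421, 0.1431]
tool_rot: [-0.171, 0.985, 0.002, 0.0]
ft_force: [-0.4, 0.6, -0.2]
grip_width: 0.0332
grasp_force: 0.0
```

send_rows(steps="-0.22 0 0 0.025 0 0 0;-0.22 0 0 0.03 0 0 0;-0.22 0 0 0.035 0 0 0;-0.22 0 0 0.035 0 0 0;-0.22 0 0 0.03 0 0 0")

```text
clock: 50.58
eef_pos: [0.4389, -0.3431, 0.3032]
tool_rot: [-0.171, 0.985, -0.001, 0.003]
ft_force: [-0.3, 0.3, -0.6]
grip_width: 0.0334
grasp_force: 0.0
```

send_rows(steps="-0.22 0 0.04 0 0 0 0;-0.22 0 0.04 0 0 0 0;-0.22 0 0.04 0 0 0 0;-0.22 0 0.04 0 0 0 0;-0.22 0 0.04 0 0 0 0")

```text
clock: 51.0
eef_pos: [0.4385, -0.1415, 0.3008]
tool_rot: [-0.171, 0.985, -0.0, 0.002]
ft_force: [0.3, 0.9, 0.7]
grip_width: 0.0332
grasp_force: 0.0
```

send_rows(steps="-0.22 0 0.04 0 0 0 0;-0.22 0 0.04 0 0 0 0;-0.22 0 0 0 0 0 0;-0.22 0 0 0 0 0 0;-0.22 0 0 0 0 0 0")

```text
clock: 51.42
eef_pos: [0.4391, -0.0631, 0.3006]
tool_rot: [-0.172, 0.985, -0.001, 0.002]
ft_force: [0.6, -0.3, -0.8]
grip_width: 0.0334
grasp_force: 0.0
```

Run:
```python
from h import *
print(get_obs()["eef_pos"],get_obs()["clock"])
F=[]
for n in("scene","side"):
    c=cam(n); W=c["W"]; F.append(c["frame"]); print(n,"jar",jar(W,(.465,-.334)))
    P=near(W,(.466,-.3366),.09,.117,.1275); print("lid",mec(P),np.median(P[:,2]))
    for x in((.476,-.3645),(.4558,-.3076),(.4378,-.3467)):
        P=near(W,x,.02,.162,.172); print(" rod",len(P),mec(P),np.median(P[:,2]).round(4)); 
    P=near(W,(.558,-.146),.03,.1,.21); print("brush",mec(P),P[:,2].max())
    P=near(W,(.49,.322),.1,.12,.2); print("left in rack pts",len(P))
save("final.png",np.vstack([cv2.resize(F[0][60:240,80:260],(300,300)),cv2.resize(F[1][80:230,270:420],(300,300))]))
```

```text
[ 0.43908608 -0.06314541  0.30055405] 51.4167
scene jar (array([ 0.468 , -0.3323]), (array([ 0.4744, -0.3273]), 0.0564), 168)
lid (array([ 0.4654, -0.3332]), 0.0596) 0.12507987789950947
 rod 80 (array([ 0.4783, -0.3633]), 0.0142) 0.1692
 rod 82 (array([ 0.4581, -0.31  ]), 0.0166) 0.1689
 rod 73 (array([ 0.4368, -0.3439]), 0.014) 0.1689
brush (array([ 0.5591, -0.146 ]), 0.0107) 0.19489082927172952
left in rack pts 0
side jar (array([ 0.4641, -0.3299]), (array([ 0.4605, -0.3196]), 0.0555), 174)
lid (array([ 0.4663, -0.3333]), 0.0596) 0.12206343781629067
 rod 37 (array([ 0.4772, -0.3637]), 0.0139) 0.1655
 rod 40 (array([ 0.4572, -0.3068]), 0.0144) 0.1655
 rod 36 (array([ 0.4359, -0.3424]), 0.0125) 0.1656
brush (array([ 0.5581, -0.1445]), 0.0107) 0.18931615366084292
left in rack pts 0
```

View pics/final.png

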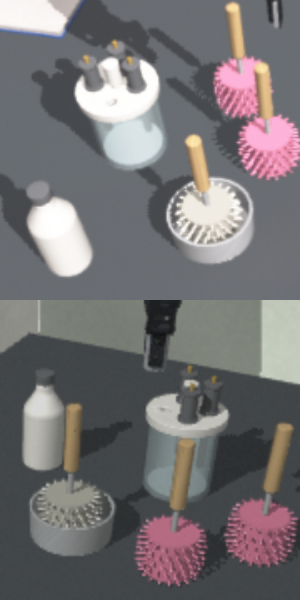

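The lid sits level on the jar at crop px (118,90). All three rods have their collars down on it, the brush stands in its pot at (208,210), and the rack is empty. I'm handing it in.

```bash
python3 -c "
from workcell import *
print(job_done())"
```

```text
the job is handed in; nothing more can be done
None
```

I handed the job in at about 51 s (no verdict was returned): the jar got three scrub strokes, the brush is upright in its drip pot, the lid is seated, and all three specimens hang in its ports with collars down; the jar and lid were knocked about 25 mm aside partway through, so I found them again before inserting the rods.

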